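# Clamp a mould half in the ratchet clamp by pumping its lever

## Robot

A 6-joint arm with a two-finger parallel gripper is mounted at the origin on a cart in front of the work surface, level with it; the furniture and walls round the work are solid. World frame = base frame: x ahead of the robot, y to its left, z up, the work surface at z = 0. Lengths are in m, angles in rad, forces in N, time in s.
With the tool pointing down it reaches from about 0.375 to 0.975 m from the base axis. Payload 3.8 kg.
Tool frame: the origin (TCP) lies on the centre line of the jaws, within the pads' length; the fingertips stand 25 mm ahead of it and the grasp point (between the pads) lies 6 mm ahead of it; y points along the fingers, z is the direction in which the jaws open and shut, and the axes are right-handed (so a half turn about y gives the same grasp; the last joint's range is limited). The gripper opens to 85 mm and grips with 20 to 120 N. Pads are 22 mm wide; open, the fingers measure 114 mm over their backs; the gripper's body (76 mm by 85 mm) begins 54 mm behind the grasp point. The pads swing forward as they close: fully open they stand 13 mm farther back than shut.
Start: joints at [1.192, 0.264, 1.604, -0, 1.274, -0.037], TCP at [0.226, 0.636, 0.23] pointing down, gripper open.
Joint ranges: [-2.63, 2.63], [-0.94, 2.18], [0.31, 2.57], [-1.31, 4.45], [0, 2.66], [-2.55, 2.55]. Speed limits (rad/s): [2.57, 2.57, 3.14, 3.14, 3.14, 3.14].

## Interface

Orientations are given as a rotation vector (axis times angle).
In Python, from workcell import bot gives the robot as it stands.
- The arm moves only by the shell command python3 -m jog 'ROWS' [FORCE]. ROWS is JSON, a list of rows, each a list of 5 numbers: the shift along the world's x, y, z in mm, then the turn about the world's z in degrees, then the finger opening in mm, from 0 to 85.4. A call has exactly 10 rows; each row is the pose to reach, as a shift and turn from the pose commanded when the call began; what a row does not reach only later rows make up. A row lasts 1/8 s, in which the tool goes at most 62.5 mm and 10.7 degrees, less where a joint would pass 70% of its speed; a pose out of reach is approached as far as the arm can. A call with a gripper value outside its range is refused whole. The fingers move at their own pace and stop on an object; FORCE is the grip in N (left out, the last holds). Time passes only in rows, so rows that repeat a pose let the fingers close, or fill a call up. It gives the time, the measured TCP pose, the force and the opening at its end, in the units of the state.
- bot.read_state(): the state, without advancing time (a new reading comes with each control period).
- bot.read_camera(name): name is "scene" or "top" or "wrist"; returns a dict with "pixels" (400x640x3 uint8, red, green, blue), "fx", "fy", "cx", "cy" (pixels), "R" (3x3) and "t" (3): a world point X has camera coordinates R X + t. Camera axes: x right, y down, z forward; pixel columns grow to the right and rows downward; lengths in m; the calibration is good to about 2 mm. A picture is of the moment at which its call begins. There is no depth.
- bot.finish_job(): hands the job in, once; it reports no verdict.
The state is a dict: "time": time; "q": joint angles; "joint_vel": joint speeds; "joint_torque": joint torques, N m; "tool_pos": TCP position; "tcp_rot": TCP orientation; "wrist_force": force on the tool from outside, world axes, zero at the start; "torque": the same for the moment, N m; "width": opening from 0.0 (shut) to 1.0 (fully open).
Only numpy, scipy, OpenCV 4.12 (cv2) and the standard library are available. Lean on these libraries where they do the work, as an engineer would, in place of code of your own. Each camera call takes 0.05 s, during which the arm holds its last target.

## Task

Lay the mould half that has the clover-shaped moulding in it flat on the bed of the ratchet clamp, its long way running from jaw to jaw and centred on the jaws, and let go of it. Then pump the clamp's sprung hand lever with full strokes, all the way down and all the way back up, until the moving jaw grips the mould tight against the fixed jaw, and leave the lever up. Move the jaw with the lever only, never by pushing it, and leave the other things on the bench where they are.

Things in the scene. Friction and masses are not known exactly. Their poses are not given: they have to be found in the camera images.
- clamp: Ratchet clamp on two 90 mm legs fixed to the bench. Plate 90 mm (x) by 275 mm (y -202 to +73). Origin: plate underside, 90 mm over the bench, middle of the clamped mould's place; z up; bed at z 10 mm. Jaws 60 mm wide, tops at z 39; fixed jaw face at y +43.5, moving one at y -88.5 mm + clamp_jaw. Pump head y -180 to -127, z to 76; lever axis along x at y -153.5, z 67, lever points to -y.
- clamp_jaw (a joint): Slide of the moving jaw towards the fixed jaw (+y of the clamp), m. 0 = fully open (132 mm between the jaw faces), 0.045 = gripping the 87 mm long mould. Stiff: stays where the lever has moved it; a full stroke of the lever advances it about 15 mm (ratchet), nothing moves it back.
- jaw_face (a point): Middle of the moving jaw's face that meets the mould, 23 mm above the underside of the plate.
- clamp_lever (a joint): Hand lever, rad. 0 = up (springs back there, handle rising 50 degrees above level, pointing away from the jaws to the clamp's -y), 0.78 = fully down on its stop (handle 5 degrees above level). Only the downstroke moves the jaw. About 10 N at the grip; when the jaw has met the mould and pushed it against the fixed jaw the lever goes stiff part way down.
- lever_grip (a point): Point on the axis of the lever's round black rubber grip (22 mm diameter, 64 mm long and 20 mm more of rounded ends), 125 mm from the lever's turning axis; moves with the lever on an arc about the axis given under clamp.
- mould_half_clover: Loose aluminium mould half, a block 69 mm (x) by 87 mm (y) by 18.5 mm high, 0.25 kg, with a white clover-shaped moulding (round lobes) in its top face. Origin: centre of the underside; z up. Grip it across the 69 mm. Either way round is right in the clamp.
- mould_half_plaque: Bystander: loose aluminium mould half 76 x 86 x 19 mm, much like the other but with a square plaque-shaped moulding. Origin: centre of the underside.
- mould_plate: Bystander: loose aluminium plate 60 x 60 x 12 mm with a slot. Origin: centre of the underside.
- side_cutters: Bystander: loose pair of side cutters, 108 x 42 x 11 mm. Origin: centre of the underside.
- pellet_jar: Bystander: loose jar, 65 mm diameter, 86 mm tall. Origin: centre of the underside.

How it is judged:
By the outcome, as a careful person would: the job done as asked, in the order asked, and still so for the second after the job is handed in, with the robot touching nothing.
It also fails if it takes over 67 s, if anything falls off the work surface, if the arm or the gripper's body presses on something with over 40 N, if the wrist force passes 120 N, or if a joint passes its speed limit or range.

## Working session

There is one attempt and no reset: what is moved stays moved. The work goes in short steps, Python scripts to look and compute and a shell command to move; the robot and the scene stay as the last step left them, time stands still between calls to the robot, and variables do not carry over. Pictures are saved under pics/ and viewed, and the job is handed in when it is done.

```bash
ls; mkdir -p pics
python3 - <<'E'
from workcell import bot
import cv2,numpy as np
s=bot.read_state()
print(s)
for n in ["scene","top","wrist"]:
    c=bot.read_camera(n); cv2.imwrite(f"pics/{n}0.png",c["pixels"][:,:,::-1])
    print(n,c["fx"],c["cx"],c["cy"],np.round(c["R"],3).tolist(),np.round(c["t"],3).tolist(), np.round(-np.array(c["R"]).T@c["t"],3))
E
```

```text
pics
{'time': 0.0, 'q': array([ 1.19210058e+00,  2.64782433e-01,  1.60537337e+00,  2.11813914e-05,
        1.27369859e+00, -3.69037404e-02]), 'joint_vel': array([ 0.00187531, -0.00012752, -0.00042875,  0.00077278, -0.00053851,
       -0.00042463]), 'joint_torque': array([ 1.53554643e-03, -5.15129900e+01, -3.67314363e+01,  1.62409009e-05,
        1.29533277e-02, -1.41909678e-05]), 'tool_pos': array([0.22596999, 0.63527419, 0.22874264]), 'tcp_rot': array([-1.55631801,  0.26867635, -0.26790899]), 'wrist_force': array([-0.03783457, -0.56118657,  0.0448834 ]), 'torque': array([-0.01035935,  0.00105616, -0.00172804]), 'width': 1.001963193334542}
scene 399.5717470710799 315.7371604183998 206.65176082527375 [[0.616, -0.788, -0.008], [-0.614, -0.474, -0.631], [0.494, 0.393, -0.776]] [-0.381, 0.456, 0.851] [ 0.094 -0.418  0.945]
top 437.0072354885827 314.54849111303963 198.65163068522125 [[-0.02, -1.0, -0.011], [-0.984, 0.022, -0.179], [0.179, 0.008, -0.984]] [-0.012, 0.597, 0.969] [ 0.414 -0.033  1.06 ]
wrist 318.72749755912014 318.51023941120076 199.2284823882441 [[0.335, 0.942, -0.001], [0.91, -0.324, 0.259], [0.244, -0.088, -0.966]] [-0.674, -0.033, 0.379] [0.164 0.657 0.373]
```

View pics/top0.png

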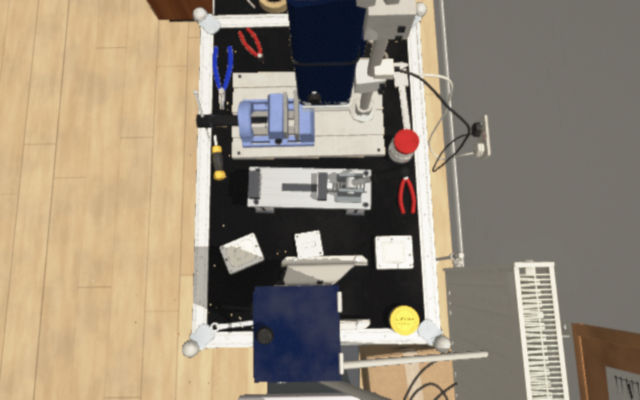

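View pics/scene0.png

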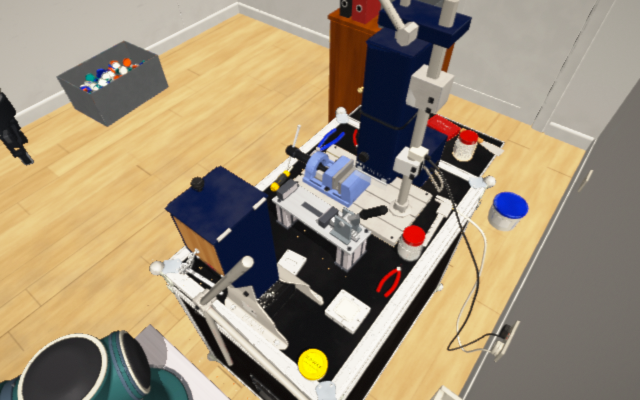

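View pics/wrist0.png

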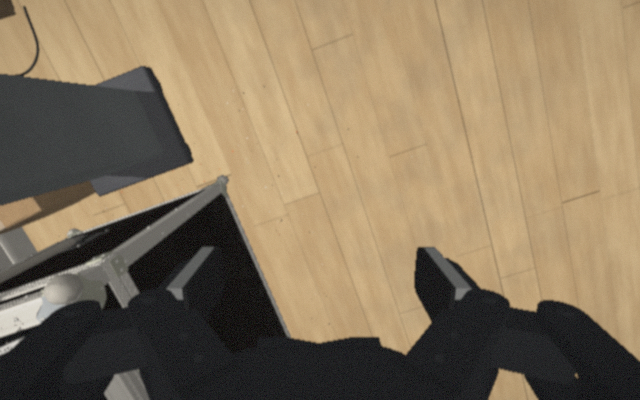

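Run:
```python
import cv2
a=cv2.imread("pics/top0.png")[150:350,190:450]; cv2.imwrite("pics/top0z.png",cv2.resize(a,(780,600),interpolation=cv2.INTER_CUBIC))
a=cv2.imread("pics/scene0.png")[170:390,220:450]; cv2.imwrite("pics/scene0z.png",cv2.resize(a,(627,600),interpolation=cv2.INTER_CUBIC))
```

```text
(no output)
```

View pics/top0z.png

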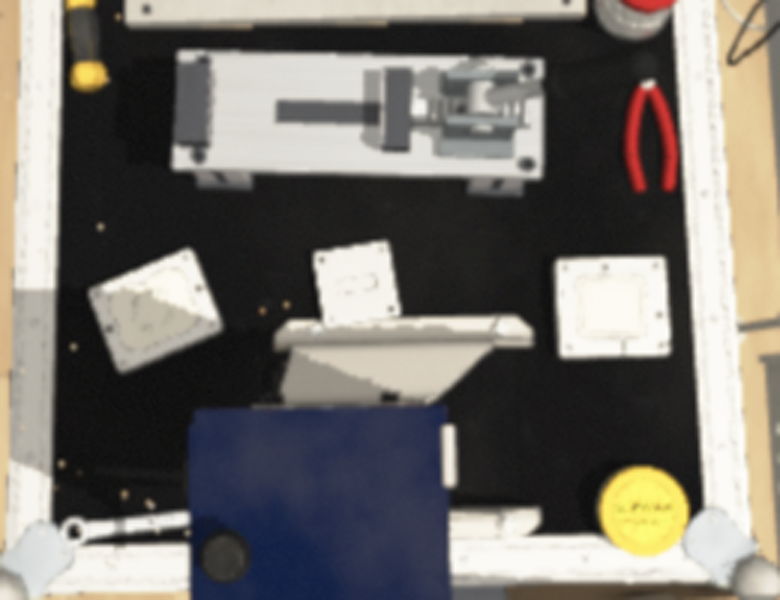

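View pics/scene0z.png

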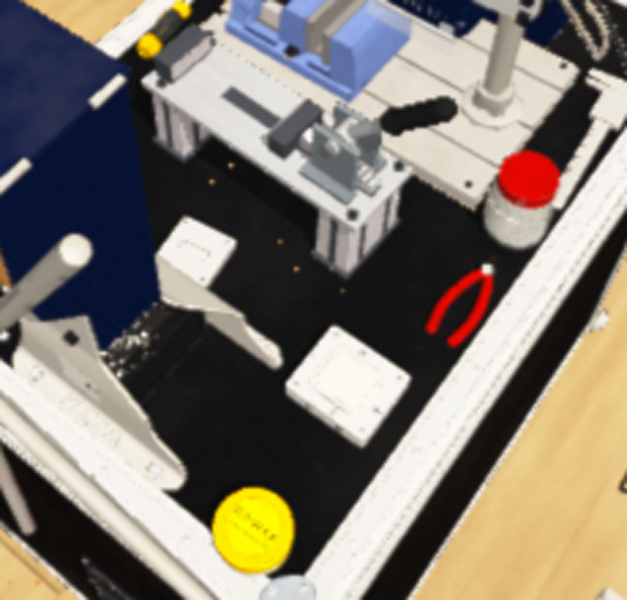

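```bash
cat > h.py <<'E'
import numpy as np,json
from workcell import bot
import cv2
def cam(n): 
    c=bot.read_camera(n); c["R"]=np.array(c["R"]);c["t"]=np.array(c["t"]);return c
def proj(c,X):
    p=c["R"]@np.array(X,float)+c["t"]; return np.array([c["fx"]*p[0]/p[2]+c["cx"],c["fy"]*p[1]/p[2]+c["cy"]])
def ray(c,uv,z):
    d=c["R"].T@np.array([(uv[0]-c["cx"])/c["fx"],(uv[1]-c["cy"])/c["fy"],1.]); o=-c["R"].T@c["t"]
    return o+d*(z-o[2])/d[2]
def tri(cs,uvs):
    A=[];b=[]
    for c,uv in zip(cs,uvs):
        P=np.array([[c["fx"],0,c["cx"]],[0,c["fy"],c["cy"]],[0,0,1]])@np.c_[c["R"],c["t"]]
        for k in (0,1):
            r=uv[k]*P[2]-P[k]; A.append(r[:3]);b.append(-r[3])
    return np.linalg.lstsq(np.array(A),np.array(b),rcond=None)[0]
E
python3 - <<'E'
from h import *
T=cam("top");S=cam("scene")
print("TCP in scene",proj(S,[.226,.636,.23]), "origin top",proj(T,[0,0,0]))
z3=lambda u,v:(190+u/3,150+v/3)
for nm,z,pts in [("clover",.0185,[(89,291),(191,249),(222,324),(122,373)]),("plaque",.019,[(555,257),(667,256),(671,355),(558,357)]),("plate",.012,[(313,250),(387,241),(400,316),(325,327)]),("clampplate",.1,[(177,51),(544,60),(543,178),(172,169)]),("fixjaw face",.129,[(210,60),(210,148)]),("movjaw",.129,[(386,68),(384,149)])]:
    P=[ray(T,z3(*p),z)[:2] for p in pts]
    P=np.array(P); print(nm,np.round(P*1000).tolist(),"c",np.round(P.mean(0)*1000), np.round(np.linalg.norm(np.roll(P,-1,0)-P,axis=1)*1000))
# navy box corners
print(tri([T,S],[z3(447,407),(275,194)]))
print(tri([T,S],[(253,381),(167,210)]),tri([T,S],[(253,287),(220,168)]))
E
```

```text
TCP in scene [ 28.18629169 156.80298995] origin top [308.92799438 467.99707767]
clover [[491.0, 203.0], [523.0, 122.0], [463.0, 98.0], [427.0, 176.0]] c [476. 150.] [87. 65. 87. 70.]
plaque [[510.0, -167.0], [509.0, -256.0], [432.0, -254.0], [432.0, -166.0]] c [ 471. -211.] [89. 78. 88. 78.]
plate [[521.0, 26.0], [527.0, -34.0], [467.0, -43.0], [459.0, 17.0]] c [493.  -9.] [60. 61. 60. 62.]
clampplate [[665.0, 122.0], [651.0, -155.0], [562.0, -150.0], [574.0, 125.0]] c [613. -15.] [277.  90. 275.  90.]
fixjaw face [[650.0, 93.0], [584.0, 93.0]] c [617.  93.] [65. 65.]
movjaw [[641.0, -36.0], [581.0, -33.0]] c [611. -34.] [60. 60.]
[ 0.40766946 -0.06584543  0.40926204]
[0.27356188 0.06340358 0.39967842] [0.40422478 0.06527826 0.39794184]
```

```bash
python3 - <<'E'
from h import *
from scipy.spatial.transform import Rotation as R
T=cam("top");S=cam("scene")
for nm,a,b in [("cornerNL",(200,340),(158,268)),("ballNR",(437,337),(326,391)),("cornerFR",(420,12),(480,184)),("jarcap",(406,141),(412,237)),("yellow",(404,319),(313,364)),("chute tip far",(366,261),(323,304)),("chute tip2",(285,258),(276,285)),
 ("vise jaw corner",(314,143),(342,203)),("vise front",(243,143),(305,186)),("handle",(207,121),(296,152)),("grip end",(405,171),(385,210))]:
    p=tri([T,S],[a,b]); print(nm,np.round(p*1000), np.round(proj(T,p)-a,1),np.round(proj(S,p)-b,1))
s=bot.read_state(); print(np.round(R.from_rotvec(s["tcp_rot"]).as_matrix(),3))
E
python3 - <<'E'
import cv2
a=cv2.imread("pics/top0.png")[160:220,310:430]; cv2.imwrite("pics/lev.png",cv2.resize(cv2.convertScaleAbs(a,alpha=2.5),(800,400),interpolation=cv2.INTER_CUBIC))
a=cv2.imread("pics/top0.png")[230:280,210:270]; cv2.imwrite("pics/clov.png",cv2.resize(cv2.convertScaleAbs(a,alpha=1.,beta=-40),(600,500),interpolation=cv2.INTER_CUBIC))
E
```

```text
cornerNL [271. 252.  10.] [-2.5  3.5] [ 4.4 -0.4]
ballNR [ 282. -289.   56.] [ 0.3 -0.4] [-0.6  0.1]
cornerFR [1086. -304.   16.] [-2.6  3.1] [ 3.7 -1.9]
jarcap [ 726. -242.   72.] [-0.3  0.3] [ 0.4 -0.2]
yellow [ 318. -226.   18.] [ 0.3 -0.3] [-0.5  0.1]
chute tip far [ 454. -147.   -3.] [ 0.8 -0.9] [-1.4  0.3]
chute tip2 [ 476.   58. -172.] [ 1.6 -1.9] [-2.7  0.4]
vise jaw corner [727. -22.  52.] [-1.8  2.2] [ 2.7 -0.8]
vise front [764. 159. -32.] [ 0. -0.] [-0.  0.]
handle [798. 229.  53.] [ 1.4 -1.6] [-1.8  0.4]
grip end [ 608. -198.  267.] [ 0.8 -0.9] [-1.2  0.4]
[[ 0.942 -0.     0.335]
 [-0.335 -0.     0.942]
 [-0.    -1.    -0.001]]
```

View pics/lev.png

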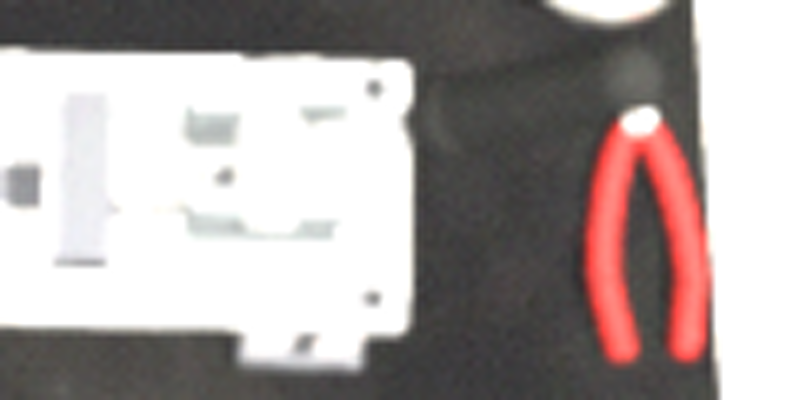

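View pics/clov.png

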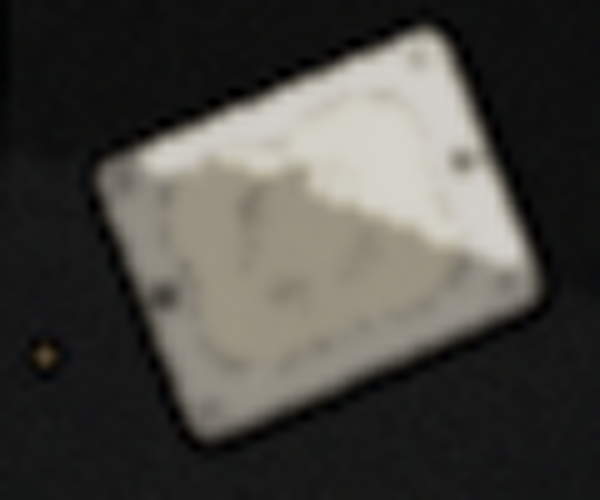

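```bash
python3 -m jog '[[250,-485,40,-48,85],[250,-485,40,-48,85],[250,-485,40,-48,85],[250,-485,40,-48,85],[250,-485,40,-48,85],[250,-485,40,-48,85],[250,-485,40,-48,85],[250,-485,40,-48,85],[250,-485,40,-48,85],[250,-485,40,-48,85]]' 40
python3 - <<'E'
from h import *
s=bot.read_state(); print(np.round(s["q"],3),s["wrist_force"])
for n in ["scene","wrist"]:
    c=cam(n); cv2.imwrite(f"pics/{n}1.png",c["pixels"][:,:,::-1])
E
```

```text
time: 1.6
tool_pos: [0.4777, 0.1483, 0.2707]
tcp_rot: [-1.367, 0.919, -0.921]
wrist_force: [0.4, 0.9, 0.2]
width: 0.996
[ 2.520e-01 -9.600e-02  1.918e+00 -1.000e-03  1.319e+00 -1.340e-01] [0.39176522 0.92864163 0.16001576]
```

View pics/scene1.png

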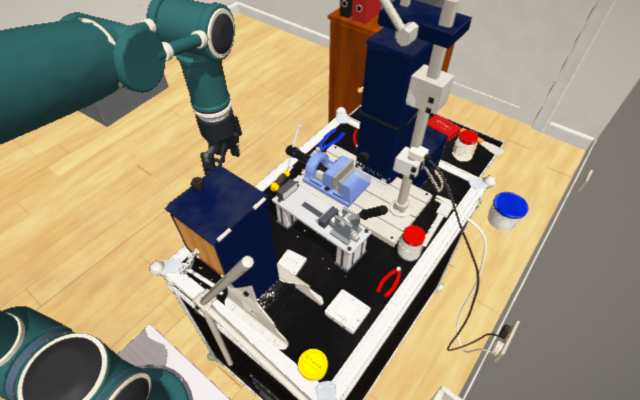

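View pics/wrist1.png

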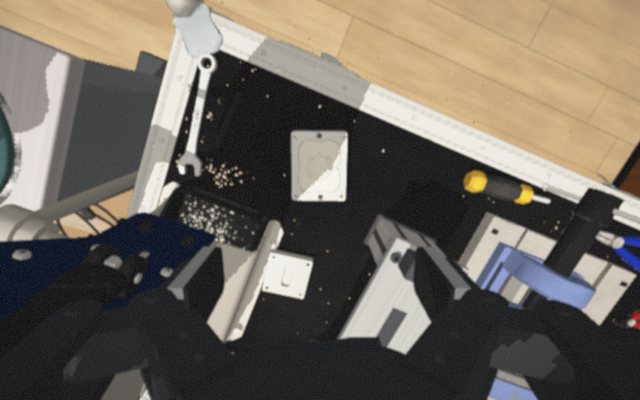

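Run:
```python
from h import *
W=cam("wrist")
P=np.array([ray(W,p,.0185)[:2] for p in [(292,130),(348,131),(347,202),(292,200)]])*1000
print(np.round(P),P.mean(0),np.linalg.norm(np.roll(P,-1,0)-P,axis=1))
g=cv2.cvtColor(W["pixels"],cv2.COLOR_RGB2GRAY)
m=(g>110).astype(np.uint8); m[:, :280]=0; m[:,360:]=0; m[:120]=0; m[215:]=0
n,l,st,c=cv2.connectedComponentsWithStats(m); k=1+np.argmax(st[1:,4]); 
ct=cv2.findContours((l==k).astype(np.uint8),0,2)[0][0][:,0,:]
Q=np.array([ray(W,p,.0185)[:2] for p in ct])*1000
r=cv2.minAreaRect(Q.astype(np.float32)); print(r)
```

```text
[[428. 182.]
 [492. 206.]
 [527. 124.]
 [460.  99.]] [476.80857355 152.80966657] [68.12729797 89.63719033 70.90716178 88.15951545]
((476.6625671386719, 151.05899047851562), (69.77989196777344, 88.43977355957031), 22.308185577392578)
```

```bash
python3 -m jog '[[0,1,-60,0,85],[0,1,-110,0,85],[0,1,-160,0,85],[0,1,-200,0,85],[0,1,-220,0,85],[0,1,-230,0,85],[0,1,-235,0,85],[0,1,-235,0,85],[0,1,-235,0,85],[0,1,-235,0,85]]' 40
python3 - <<'E'
from h import *
for n in ["scene","wrist"]:
    c=cam(n); cv2.imwrite(f"pics/{n}2.png",c["pixels"][:,:,::-1])
E
```

```text
time: 3.0
tool_pos: [0.477, 0.1521, 0.0359]
tcp_rot: [-1.368, 0.915, -0.917]
wrist_force: [0.6, -0.4, 0.2]
width: 0.996
```

View pics/scene2.png

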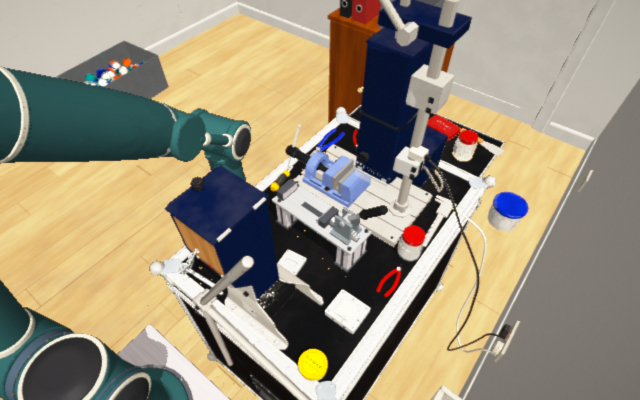

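View pics/wrist2.png

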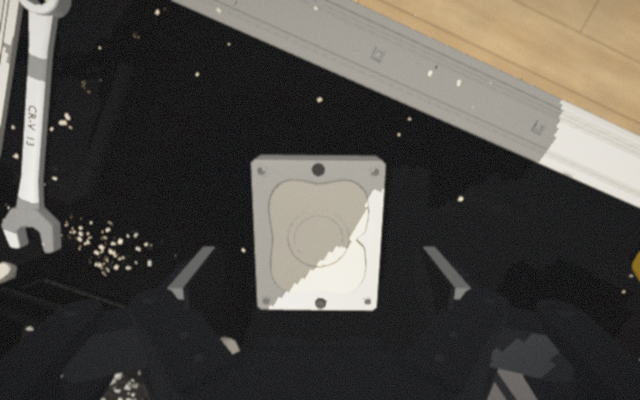

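Run:
```python
from h import *
from scipy.spatial.transform import Rotation as R
W=cam("wrist"); s=bot.read_state(); M=R.from_rotvec(s["tcp_rot"]).as_matrix(); p=s["tool_pos"]; print(p)
for d in (0,6,12,18,25):
    print(d,[np.round(proj(W,p+M[:,1]*d/1e3+M[:,2]*w+M[:,0]*x)) .tolist() for w,x in ((-.0425,0),(.0425,0),(-.0425,.011),(.0425,.011))])
P=np.array([ray(W,p,.0185)[:2] for p in [(251,162),(386,162),(378,310),(256,310)]])*1000
print(np.round(P),P.mean(0),np.linalg.norm(np.roll(P,-1,0)-P,axis=1))
print("mould centre px",proj(W,[.4767,.151,.0185]))
```

```text
[0.47654363 0.15194796 0.0354874 ]
0 [[233.0, 252.0], [406.0, 252.0], [234.0, 272.0], [404.0, 272.0]]
6 [[236.0, 247.0], [403.0, 247.0], [237.0, 266.0], [401.0, 266.0]]
12 [[239.0, 242.0], [400.0, 242.0], [240.0, 261.0], [398.0, 261.0]]
18 [[241.0, 238.0], [397.0, 238.0], [242.0, 256.0], [396.0, 256.0]]
25 [[244.0, 233.0], [394.0, 233.0], [245.0, 251.0], [393.0, 251.0]]
[[429. 177.]
 [492. 204.]
 [525. 124.]
 [460.  97.]] [476.35950127 150.52373627] [68.7071384  86.00982086 70.60036012 85.95842843]
mould centre px [318.640234   240.21252455]
```

```bash
python3 -m jog '[[0,-1,-5,0,85],[0,-1,-10,0,85],[0,-1,-14,0,85],[0,-1,-14,0,85],[0,-1,-14,0,74],[0,-1,-14,0,60],[0,-1,-14,0,60],[0,-1,-14,0,60],[0,-1,-14,0,60],[0,-1,-14,0,60]]' 60
python3 - <<'E'
from h import *
for n in ["wrist"]:
    c=cam(n); cv2.imwrite(f"pics/{n}3.png",c["pixels"][:,:,::-1])
E
```

```text
time: 4.4
tool_pos: [0.4763, 0.151, 0.0211]
tcp_rot: [-1.369, 0.916, -0.916]
wrist_force: [-0.0, 0.5, -0.2]
width: 0.704
```

View pics/wrist3.png

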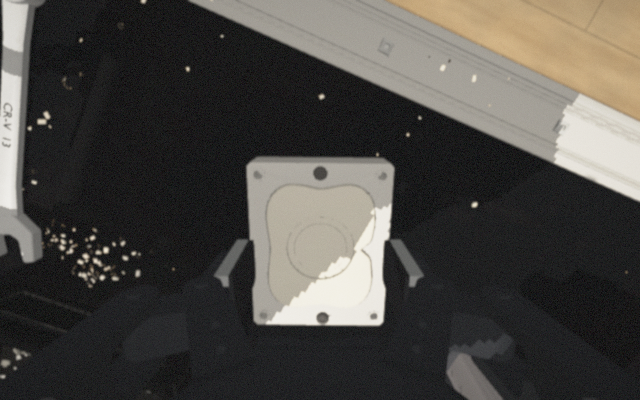

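```bash
python3 -m jog '[[0,-1,0,0,50],[0,-1,0,0,50],[0,-1,0,0,50],[0,-1,0,0,50],[0,-1,0,0,50],[0,-1,0,0,50],[0,-1,3,0,50],[0,-1,8,0,50],[0,-1,15,0,50],[0,-1,15,0,50]]' 60
python3 - <<'E'
from h import *
for n in ["wrist"]:
    c=cam(n); cv2.imwrite(f"pics/{n}4.png",cv2.resize(c["pixels"][120:370,160:480,::-1],(768,600),interpolation=cv2.INTER_CUBIC))
E
```

```text
time: 5.7
tool_pos: [0.4771, 0.1502, 0.0371]
tcp_rot: [-1.368, 0.915, -0.917]
wrist_force: [-0.1, -0.5, -0.3]
width: 0.586
```

View pics/wrist4.png

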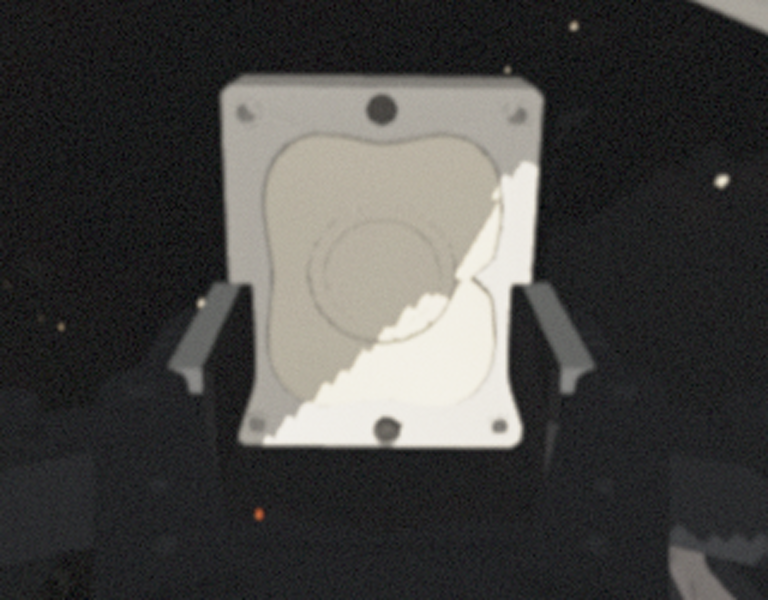

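Run:
```python
from h import *
c=cam("wrist"); a=c["pixels"][200:400,180:460,::-1].astype(float)/255
a=(a**0.4*255).astype(np.uint8)
cv2.imwrite("pics/w5.png",cv2.resize(a,(784,560),interpolation=cv2.INTER_CUBIC))
c=cam("top"); a=c["pixels"][180:330,190:310,::-1].astype(float)/255
a=(a**0.6*255).astype(np.uint8)
cv2.imwrite("pics/t5.png",cv2.resize(a,(480,600),interpolation=cv2.INTER_CUBIC))
```

```text
(no output)
```

View pics/w5.png

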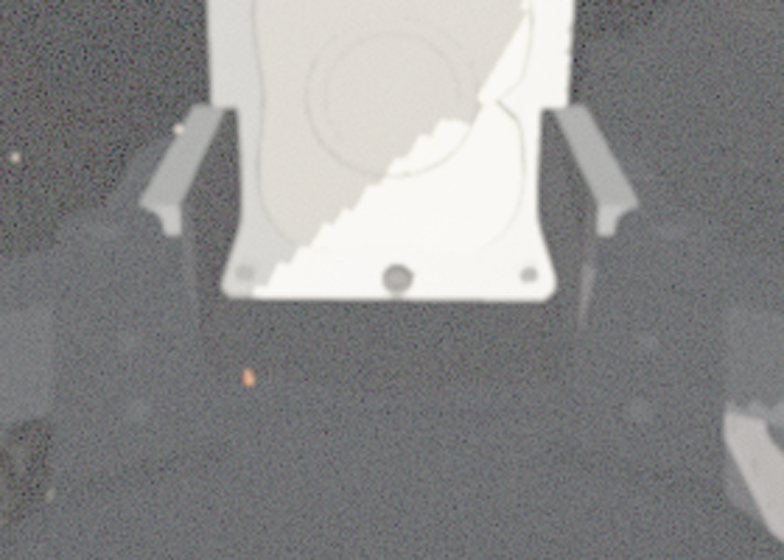

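View pics/t5.png

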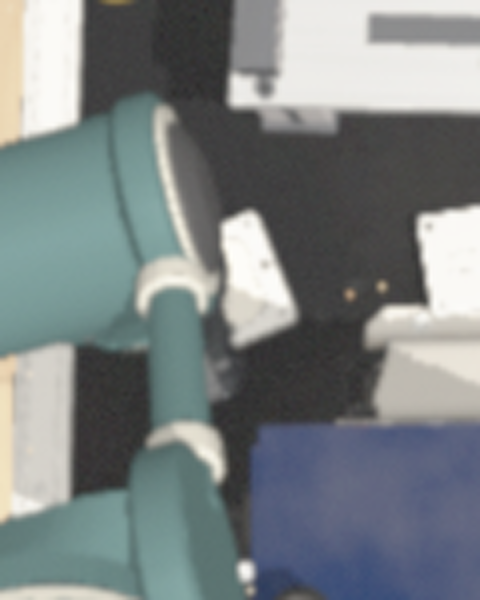

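```bash
python3 -m jog '[[0,1,0,0,85],[0,1,0,0,85],[0,1,0,0,85],[0,1,0,0,85],[0,1,-10,0,85],[0,1,-17,0,85],[0,1,-20,0,85],[0,1,-23,0,85],[0,1,-25,0,85],[0,1,-25,0,85]]' 60
python3 - <<'E'
from h import *
print(bot.read_state()["wrist_force"])
c=cam("wrist"); a=c["pixels"][100:400,160:480,::-1].astype(float)/255
a=(a**0.5*255).astype(np.uint8)
cv2.imwrite("pics/w6.png",cv2.resize(a,(640,600),interpolation=cv2.INTER_CUBIC))
E
```

```text
time: 7.1
tool_pos: [0.4763, 0.1509, 0.011]
tcp_rot: [-1.369, 0.916, -0.916]
wrist_force: [0.7, 1.3, 0.3]
width: 0.992
[0.72968603 1.26020646 0.29274408]
```

View pics/w6.png

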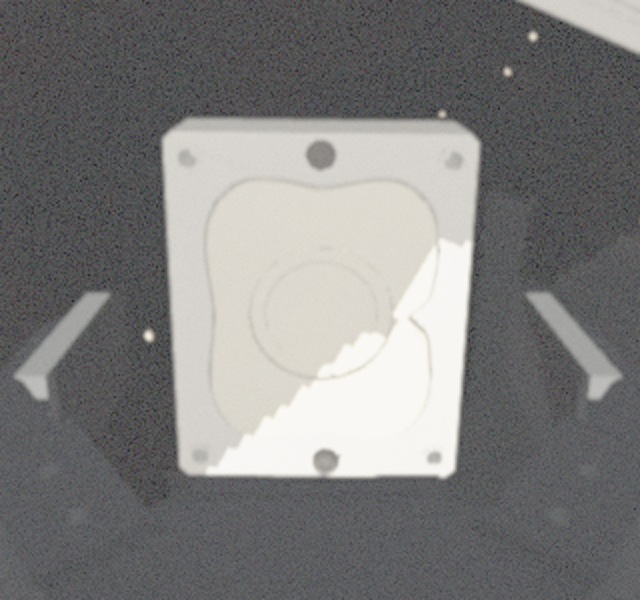

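```bash
python3 -m jog '[[0,0,-2,0,85],[0,0,-4,0,85],[0,0,-6,0,85],[0,0,-6,0,85],[0,0,-6,0,62],[0,0,-6,0,62],[0,0,-6,0,62],[0,0,-6,0,62],[0,0,-6,0,62],[0,0,-6,0,62]]' 60
python3 - <<'E'
from h import *
print(bot.read_state()["wrist_force"])
c=cam("wrist"); a=c["pixels"][100:400,160:480,::-1].astype(float)/255
a=(a**0.5*255).astype(np.uint8)
cv2.imwrite("pics/w7.png",cv2.resize(a,(640,600),interpolation=cv2.INTER_CUBIC))
E
```

```text
time: 8.4
tool_pos: [0.4766, 0.1511, 0.0059]
tcp_rot: [-1.369, 0.916, -0.917]
wrist_force: [-1.2, 0.2, 5.3]
width: 0.778
[-1.15451096  0.15286332  5.29658003]
```

View pics/w7.png

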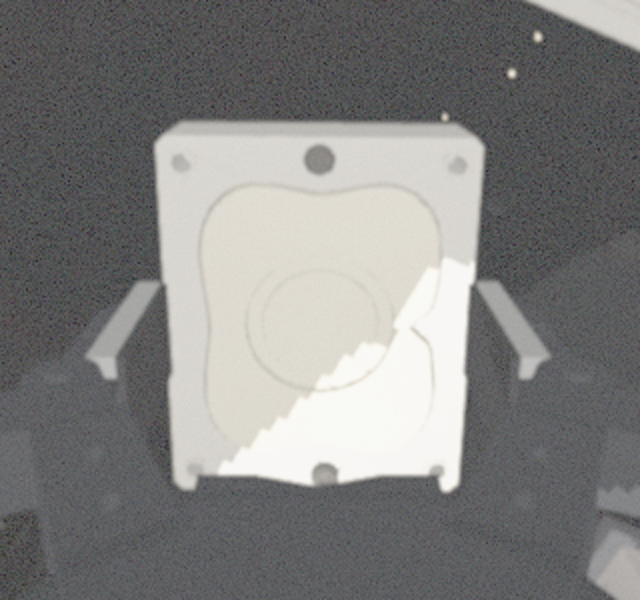

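```bash
python3 -m jog '[[0,0,0,0,85],[0,0,0,0,85],[0,0,0,0,85],[0,0,-2,0,85],[0,0,-4,0,85],[0,0,-6,0,85],[0,0,-8,0,85],[0,0,-8,0,85],[0,0,-8,0,85],[0,0,-8,0,85]]' 60
python3 - <<'E'
from h import *
print(bot.read_state()["wrist_force"])
c=cam("wrist"); a=c["pixels"][100:400,160:480,::-1].astype(float)/255
a=(a**0.5*255).astype(np.uint8)
cv2.imwrite("pics/w8.png",cv2.resize(a,(640,600),interpolation=cv2.INTER_CUBIC))
E
```

```text
time: 9.7
tool_pos: [0.4763, 0.151, -0.0028]
tcp_rot: [-1.369, 0.916, -0.916]
wrist_force: [0.5, -0.2, -0.2]
width: 0.996
[ 0.46438901 -0.17812696 -0.16176473]
```

View pics/w8.png

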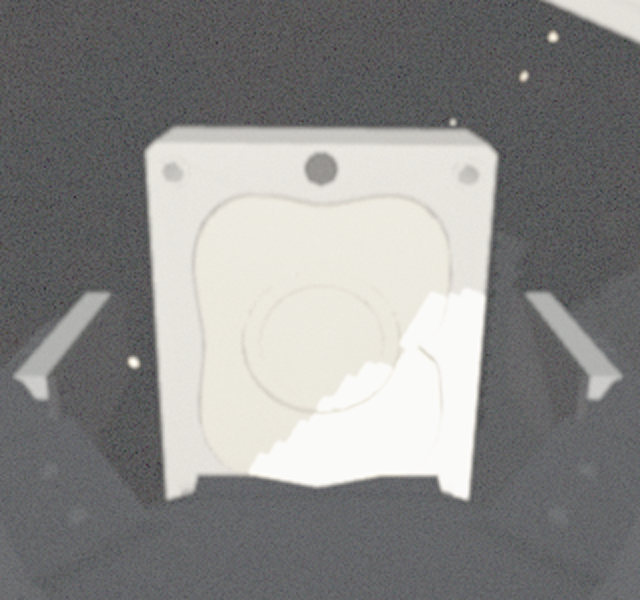

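```bash
python3 -m jog '[[0,0,0,0,74],[0,0,0,0,74],[0,0,0,0,74],[0,0,0,0,60],[0,0,0,0,60],[0,0,0,0,60],[0,0,0,0,60],[0,0,0,0,60],[0,0,0,0,60],[0,0,0,0,60]]' 60
python3 - <<'E'
from h import *
print(bot.read_state()["wrist_force"])
E
```

```text
time: 11.0
tool_pos: [0.4767, 0.1511, -0.0023]
tcp_rot: [-1.369, 0.916, -0.917]
wrist_force: [-1.2, 0.0, 5.3]
width: 0.789
[-1.21060042  0.01261127  5.27343696]
```

```bash
python3 -m jog '[[0,0,5,0,60],[0,0,15,0,60],[0,0,30,0,60],[0,0,60,0,60],[0,0,100,0,60],[0,0,150,0,60],[0,0,190,0,60],[0,0,190,0,60],[0,0,190,0,60],[0,0,190,0,60]]' 60
python3 - <<'E'
from h import *
print(bot.read_state()["wrist_force"])
c=cam("wrist"); cv2.imwrite("pics/w9.png",c["pixels"][:,:,::-1])
c=cam("scene"); cv2.imwrite("pics/s9.png",c["pixels"][:,:,::-1])
E
```

```text
time: 12.25
tool_pos: [0.4746, 0.1505, 0.1849]
tcp_rot: [-1.372, 0.919, -0.915]
wrist_force: [0.2, -0.4, -1.9]
width: 0.784
[ 0.15333753 -0.36061404 -1.90476549]
```

View pics/w9.png

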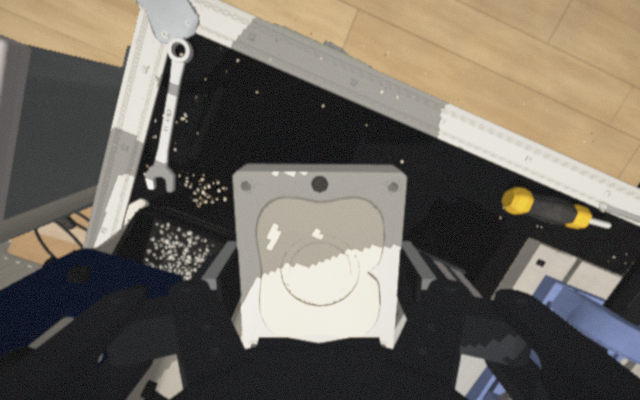

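View pics/s9.png

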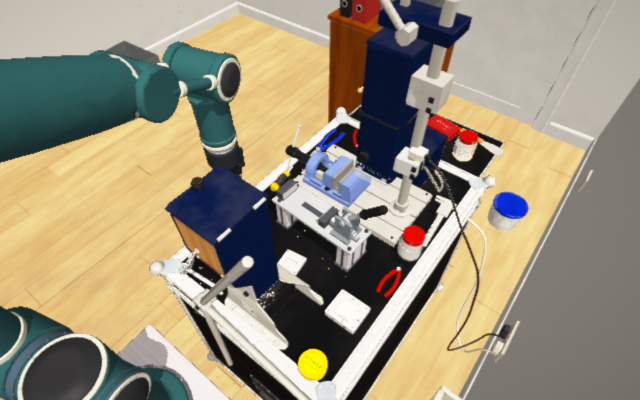

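```bash
python3 -m jog '[[20,-15,20,-5,60],[50,-35,20,-10,60],[90,-65,20,-18,60],[130,-95,20,-25,60],[140,-101,20,-25,60],[140,-101,20,-25,60],[140,-101,20,-25,60],[140,-101,20,-25,60],[140,-101,20,-25,60],[140,-101,20,-25,60]]' 60
python3 - <<'E'
from h import *
print(bot.read_state()["wrist_force"],bot.read_state()["tcp_rot"])
c=cam("wrist"); cv2.imwrite("pics/w10.png",c["pixels"][:,:,::-1])
c=cam("scene"); cv2.imwrite("pics/s10.png",c["pixels"][:,:,::-1])
c=cam("top"); cv2.imwrite("pics/t10.png",c["pixels"][:,:,::-1])
E
```

```text
time: 13.6
tool_pos: [0.616, 0.0504, 0.2074]
tcp_rot: [-1.188, 1.242, -1.242]
wrist_force: [0.6, -0.9, -1.9]
width: 0.791
[ 0.5896051  -0.89109371 -1.93979841] [-1.18752369  1.24159309 -1.24198778]
```

View pics/w10.png

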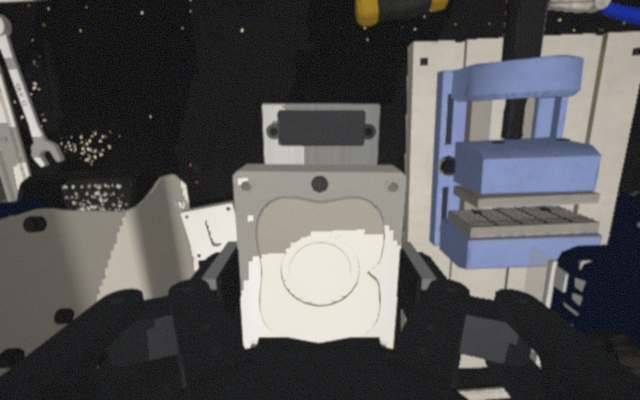

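View pics/s10.png

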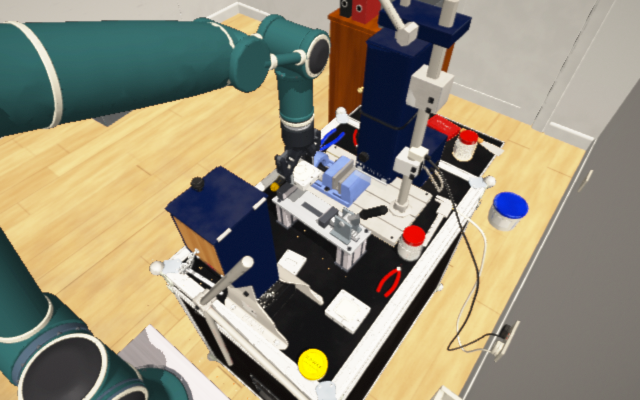

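View pics/t10.png

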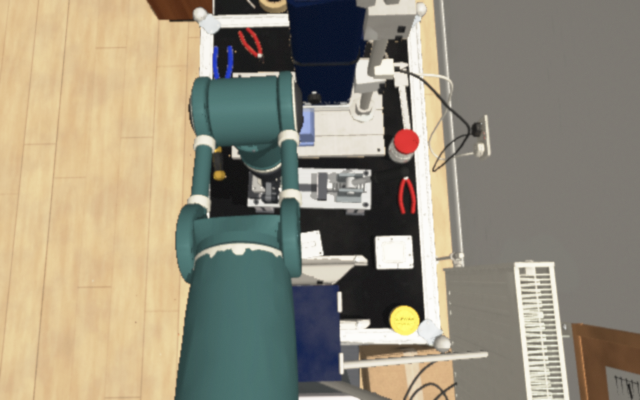

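Run:
```python
from h import *
W=cam("wrist")
for nm,z,pts in [("fixjaw top",.129,[(279,112),(364,111),(366,144),(278,144)]),("plate corners",.1,[(262,105),(380,104)]),("screws",.1,[(273,131),(370,131)]),("vise near edge z.1",.1,[(441,250),(440,75)]),("vise z.05",.05,[(441,250)])]:
    P=np.array([ray(W,p,z)[:2] for p in pts])*1000; print(nm,np.round(P,1).tolist(),P.mean(0).round(1))
s=bot.read_state()
p=s["tool_pos"]; zt=p[2]+.0025+.0185
P=np.array([ray(W,q,zt)[:2] for q in [(235,172),(406,172),(393,348),(244,348)]])*1000; print("block",P.round(1).tolist(),P.mean(0),p)
P=np.array([ray(W,q,zt)[:2] for q in [(320,184)]])*1000; print("hole",P)
```

```text
fixjaw top [[592.2, 117.7], [649.4, 115.8], [650.6, 93.7], [589.9, 96.5]] [620.5 105.9]
plate corners [[576.3, 123.7], [665.6, 120.4]] [620.9 122.1]
screws [[583.0, 104.1], [658.0, 100.7]] [620.5 102.4]
vise near edge z.1 [[718.2, -1.6], [709.9, 139.1]] [714.1  68.7]
vise z.05 [[738.0, -24.8]] [738.  -24.8]
block [[584.9, 94.7], [651.9, 91.7], [648.1, 10.2], [579.9, 13.3]] [616.20678092  52.47051774] [0.6162378  0.04999803 0.20720291]
hole [[618.02130043  88.42567609]]
```

```bash
python3 -m jog '[[1,-6,-20,0,60],[1,-6,-50,0,60],[1,-6,-75,0,60],[1,-6,-90,0,60],[1,-6,-98,0,60],[1,-6,-102,0,60],[1,-6,-105,0,60],[1,-6,-105,0,60],[1,-6,-105,0,60],[1,-6,-105,0,60]]' 60
python3 - <<'E'
from h import *
print(bot.read_state()["wrist_force"])
c=cam("wrist"); cv2.imwrite("pics/w11.png",c["pixels"][:,:,::-1])
c=cam("scene"); cv2.imwrite("pics/s11.png",cv2.resize(c["pixels"][100:280,220:430,::-1],(700,600),interpolation=cv2.INTER_CUBIC))
E
```

```text
time: 15.05
tool_pos: [0.6175, 0.044, 0.1026]
tcp_rot: [-1.187, 1.242, -1.243]
wrist_force: [0.2, 0.4, -1.7]
width: 0.789
[ 0.21965506  0.44333047 -1.74461834]
```

View pics/w11.png

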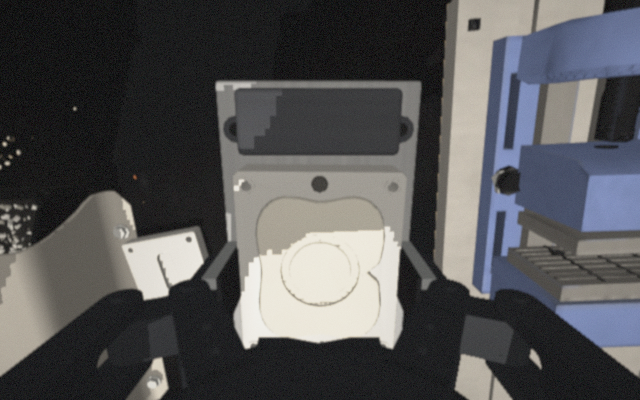

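View pics/s11.png

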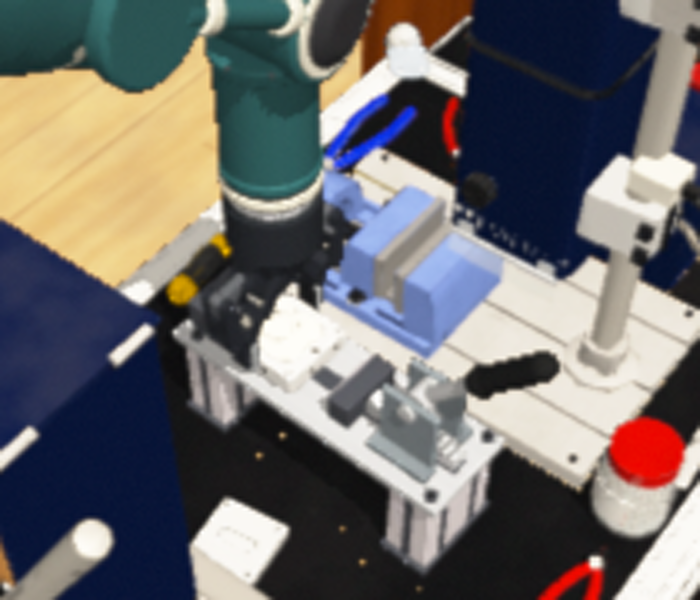

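```bash
python3 -m jog '[[0,0,-1,0,60],[0,0,-2,0,60],[0,0,-3,0,60],[0,0,-4,0,60],[0,0,-5,0,60],[0,0,-5,0,60],[0,0,-5,0,60],[0,0,-5,0,60],[0,0,-5,0,60],[0,0,-5,0,60]]' 60
```

```text
time: 16.4
tool_pos: [0.6172, 0.0439, 0.0977]
tcp_rot: [-1.188, 1.242, -1.242]
wrist_force: [-3.0, 0.1, 6.1]
width: 0.793
```

```bash
python3 -m jog '[[0,0,0,0,85],[0,0,0,0,85],[0,0,0,0,85],[0,0,0,0,85],[0,0,10,0,85],[0,0,40,0,85],[0,0,90,0,85],[0,0,150,0,85],[0,0,190,0,85],[0,0,210,0,85]]' 60
python3 - <<'E'
from h import *
print(bot.read_state()["wrist_force"])
c=cam("wrist"); cv2.imwrite("pics/w12.png",c["pixels"][:,:,::-1])
E
```

```text
time: 17.65
tool_pos: [0.6185, 0.044, 0.3113]
tcp_rot: [-1.183, 1.238, -1.245]
wrist_force: [0.2, -0.3, 0.1]
width: 0.996
[ 0.17242502 -0.27947669  0.13339814]
```

View pics/w12.png

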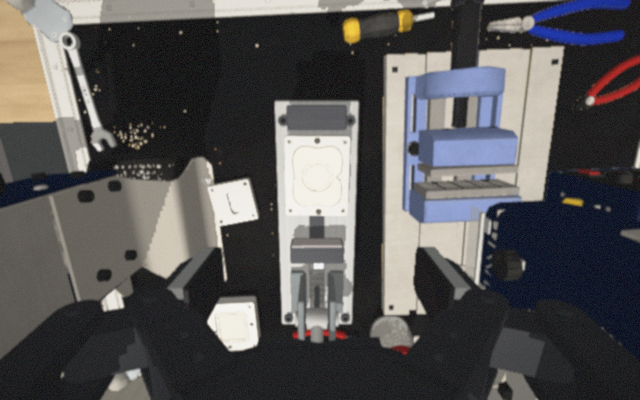

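```bash
python3 -m jog '[[-2,-40,30,0,60],[-5,-90,35,0,55],[-8,-140,35,0,55],[-10,-190,35,0,55],[-11,-227,35,0,55],[-11,-227,35,0,55],[-11,-227,35,0,55],[-11,-227,35,0,55],[-11,-227,35,0,55],[-11,-227,35,0,55]]' 40
python3 - <<'E'
from h import *
c=cam("wrist"); cv2.imwrite("pics/w13.png",(255*(c["pixels"][:,:,::-1]/255.)**.6).astype(np.uint8))
c=cam("scene"); cv2.imwrite("pics/s13.png",cv2.resize(c["pixels"][60:260,260:500,::-1],(720,600),interpolation=cv2.INTER_CUBIC))
s=bot.read_state(); W=cam("wrist")
for r in (90,125,167):
    for th in (50,):
        y=-153.5-r*np.cos(np.radians(th)); z=157+r*np.sin(np.radians(th)); print(r,proj(W,[.6173+.047e-3*y,.0503+y*.999e-3,z/1e3]))
E
```

```text
time: 18.95
tool_pos: [0.6064, -0.1823, 0.3422]
tcp_rot: [-1.188, 1.241, -1.242]
wrist_force: [0.1, 0.4, -0.2]
width: 0.642
90 [318.98542345 168.44369163]
125 [318.98814945 203.4820985 ]
167 [318.99208107 254.01688553]
```

View pics/w13.png

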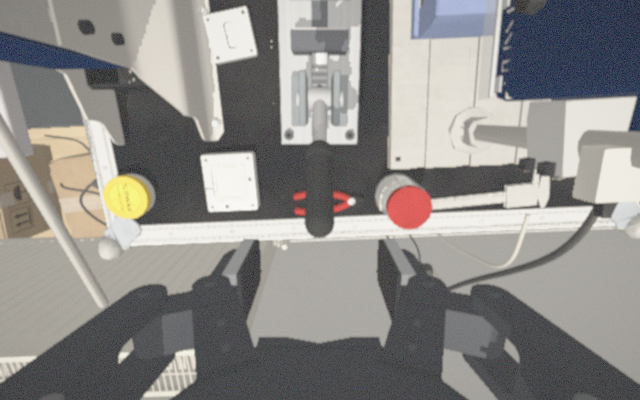

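View pics/s13.png

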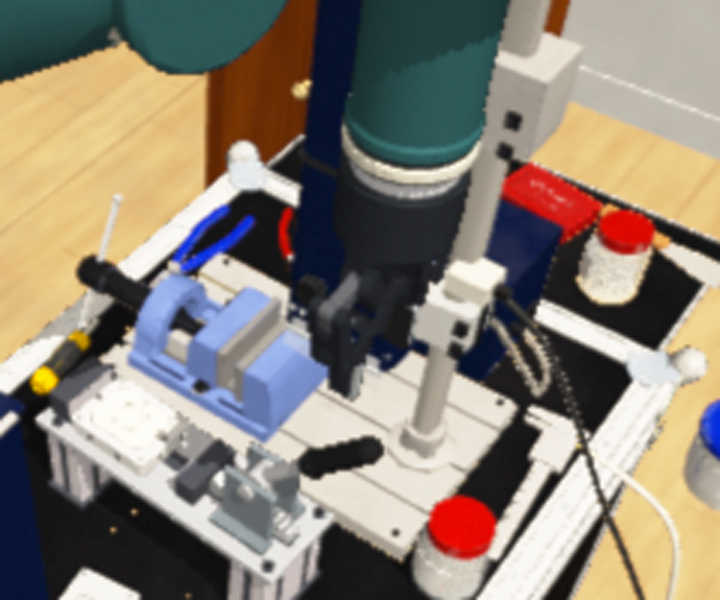

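Run:
```python
from h import *
W=cam("wrist");S=cam("scene");T=cam("top")
A=tri([W,S],[(320,226),(384,210)]);B=tri([W,S],[(319,152),(364,213.3)])
print(A,B,np.linalg.norm(A-B),np.degrees(np.arctan2((A-B)[2],-(A-B)[1])))
for nm,uv,z in [("plate corner R",(357,144),.1),("plate corner L",(280,144),.1),("movjaw face top",(319,29.5),.129),("screw",(290,134),.1),("screw",(349,134),.1)]:
    print(nm,ray(W,uv,z)*1000)
for r in (90,125,157,160):
    y=-153.5-r*np.cos(np.radians(50)); z=157+r*np.sin(np.radians(50)); X=[.6173+.047e-3*y,.0503+y*.999e-3,z/1e3]; print(r,np.round(X,3),proj(W,X),proj(S,X),proj(T,X))
```

```text
[ 0.60748692 -0.19740577  0.26829867] [ 0.6088837  -0.14969651  0.21858669] 0.06891592778241726 46.1776771358832
plate corner R [ 653.61743433 -154.39046683  100.        ]
plate corner L [ 561.2877376  -150.24669777  100.        ]
movjaw face top [613.19971105 -34.65833923 129.        ]
screw [ 574.07500291 -139.02982522  100.        ]
screw [ 644.2591334  -142.17759406  100.        ]
90 [ 0.607 -0.161  0.226] [319.00952927 168.28642514] [367.51477892 214.07217435] [382.86501081 176.11177299]
125 [ 0.606 -0.183  0.253] [319.01893682 203.31960446] [376.91701253 211.78223215] [396.78918606 173.14301503]
157 [ 0.605 -0.204  0.277] [319.02901073 240.83430624] [386.09386198 209.54718293] [410.3312701  170.25572232]
160 [ 0.605 -0.206  0.28 ] [319.03004029 244.66831989] [386.984634   209.33023273] [411.64323209 169.97600036]
```

```bash
python3 -m jog '[[0,0,-30,0,55],[0,0,-60,0,55],[0,0,-85,0,55],[0,0,-98,0,55],[0,0,-101,0,55],[0,0,-101,0,55],[0,0,-101,0,10],[0,0,-101,0,10],[0,0,-101,0,10],[0,0,-101,0,10]]' 40
python3 - <<'E'
from h import *
c=cam("wrist"); cv2.imwrite("pics/w14.png",(255*(c["pixels"][:,:,::-1]/255.)**.6).astype(np.uint8))
c=cam("scene"); cv2.imwrite("pics/s14.png",cv2.resize(c["pixels"][60:260,260:500,::-1],(720,600),interpolation=cv2.INTER_CUBIC))
E
```

```text
time: 20.5
tool_pos: [0.6068, -0.1834, 0.2423]
tcp_rot: [-1.187, 1.24, -1.244]
wrist_force: [0.2, -0.5, 5.2]
width: 0.244
```

View pics/w14.png

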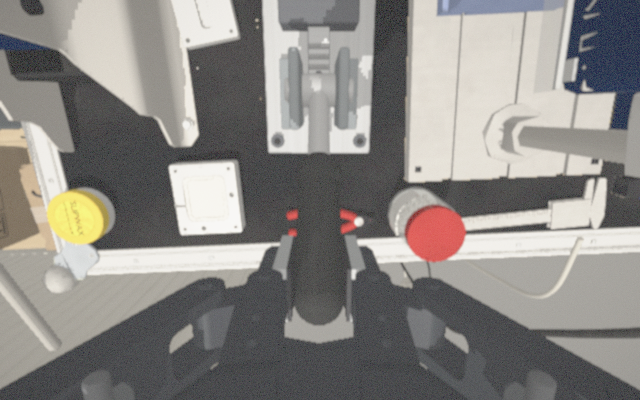

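View pics/s14.png

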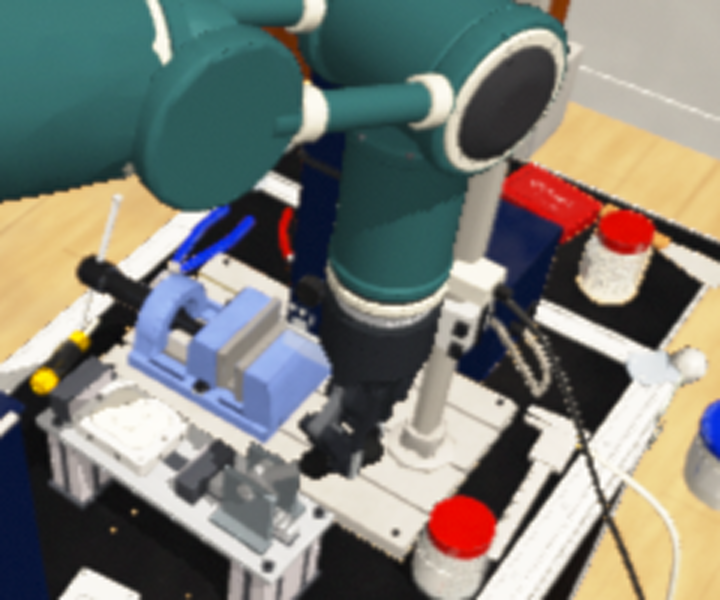

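```bash
python3 -m jog '[[0,-8,-7,0,10],[-1,-15,-15,0,10],[-1,-22,-24,0,10],[-1,-28,-33,0,10],[-2,-33,-43,0,10],[-2,-37,-53,0,10],[-2,-40,-63,0,10],[-2,-43,-74,0,10],[-2,-44,-85,0,10],[-2,-44,-88,0,10]]' 40
python3 - <<'E'
from h import *
c=cam("wrist"); cv2.imwrite("pics/w15.png",(255*(c["pixels"][:,:,::-1]/255.)**.6).astype(np.uint8))
c=cam("scene"); cv2.imwrite("pics/s15.png",cv2.resize(c["pixels"][60:260,260:500,::-1],(720,600),interpolation=cv2.INTER_CUBIC))
E
```

```text
time: 21.85
tool_pos: [0.6048, -0.2304, 0.1547]
tcp_rot: [-1.19, 1.238, -1.247]
wrist_force: [-2.8, -8.6, 9.7]
width: 0.242
```

View pics/w15.png

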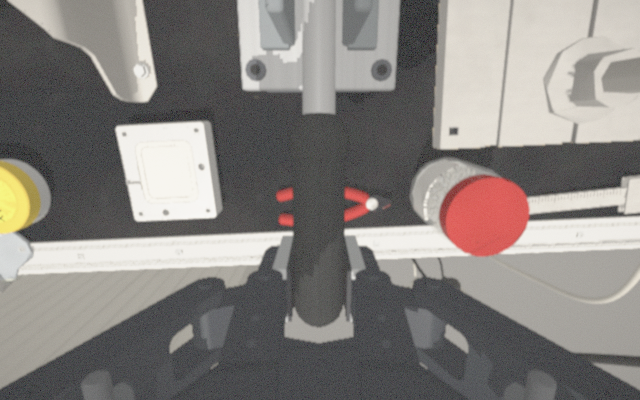

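View pics/s15.png

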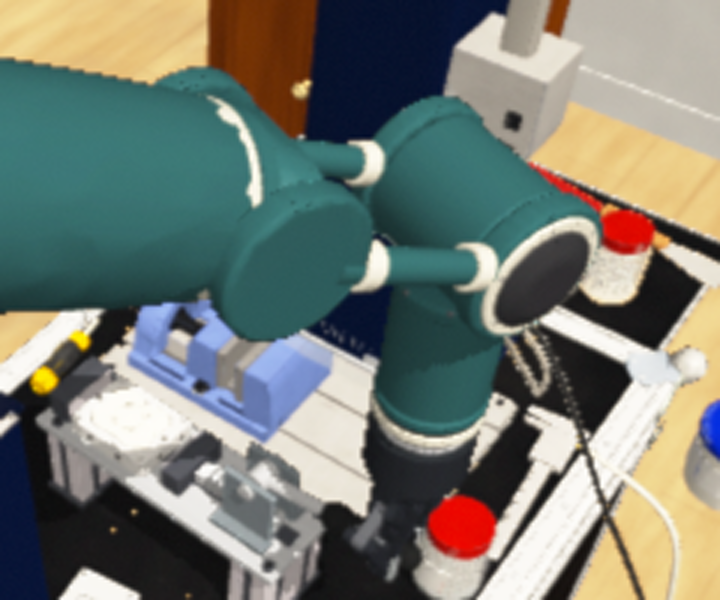

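```bash
python3 -m jog '[[0,2,-2,0,10],[0,2,-4,0,10],[0,2,-6,0,10],[0,2,-6,0,10],[0,2,-6,0,10],[0,2,-6,0,10],[0,2,-6,0,10],[0,2,-6,0,10],[0,2,-6,0,10],[0,2,-6,0,10]]' 40
python3 - <<'E'
from h import *
S=cam("scene"); cv2.imwrite("pics/s16.png",cv2.resize(S["pixels"][180:270,270:370,::-1],(666,600),interpolation=cv2.INTER_CUBIC))
E
```

```text
time: 23.2
tool_pos: [0.6048, -0.23, 0.1496]
tcp_rot: [-1.191, 1.236, -1.25]
wrist_force: [-3.6, -12.4, 8.8]
width: 0.245
```

View pics/s16.png

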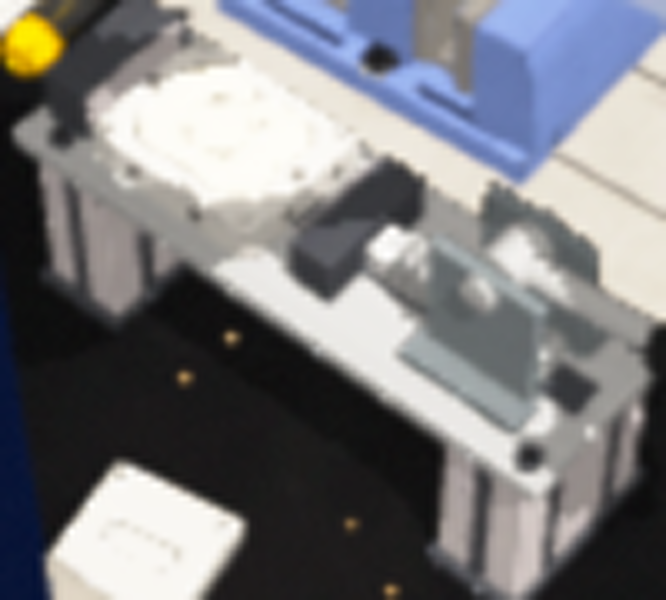

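Run:
```python
from h import *
S=cam("scene")
for j in (0,.0136,.015,.03,.045):
    y=-88.5+j*1000; X0=[617.3,50.3]; 
    for x in (-30,30):
        P=[(X0[0]+x*.999+.047*y)/1e3,(X0[1]+y*.999-.047*x)/1e3,.129]; u=proj(S,P); print(j,x,np.round((u-[270,180])*6.66,1))
a=cv2.imread("pics/scene0.png")[180:270,270:370]
cv2.imwrite("pics/s0z.png",cv2.resize(a,(666,600),interpolation=cv2.INTER_CUBIC))
print(ray(S,(270+292/6.66,180+247/6.667),.129),ray(S,(270+382/6.66,180+160/6.667),.129))
```

```text
0 -30 [320.9 266.2]
0 30 [419.3 174.1]
0.0136 -30 [294.2 248.1]
0.0136 30 [392.8 157. ]
0.015 -30 [291.4 246.2]
0.015 30 [390.1 155.2]
0.03 -30 [262.3 226.4]
0.03 30 [361.2 136.5]
0.045 -30 [233.6 206.9]
0.045 30 [332.6 118.1]
[ 0.58379746 -0.02205207  0.129     ] [ 0.6399506  -0.02341383  0.129     ]
```

View pics/s0z.png

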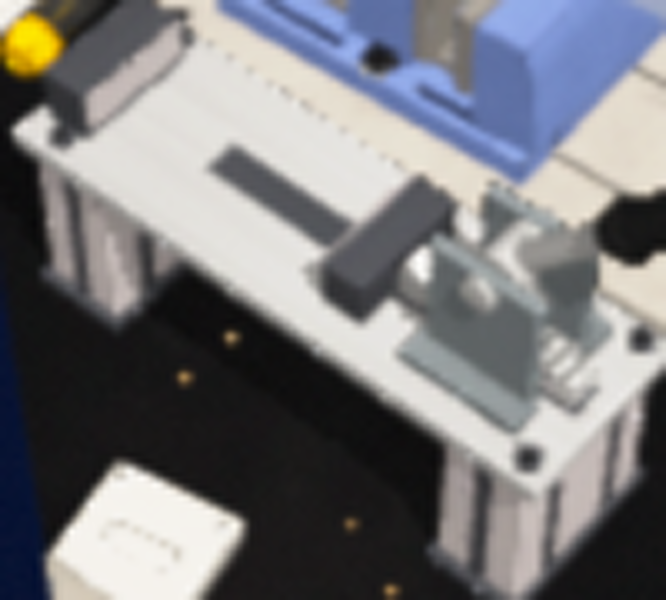

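```bash
python3 -m jog '[[0,-1,18,0,10],[0,2,31,0,10],[0,5,41,0,10],[0,9,51,0,10],[1,14,61,0,10],[1,20,70,0,10],[1,27,79,0,10],[2,34,87,0,10],[2,42,94,0,10],[2,43,97,0,10]]' 40
python3 - <<'E'
from h import *
c=cam("wrist"); cv2.imwrite("pics/w17.png",(255*(c["pixels"][:,:,::-1]/255.)**.6).astype(np.uint8))
E
```

```text
time: 24.55
tool_pos: [0.6065, -0.1821, 0.2379]
tcp_rot: [-1.19, 1.242, -1.242]
wrist_force: [16.0, -8.2, -30.0]
width: 0.237
```

View pics/w17.png

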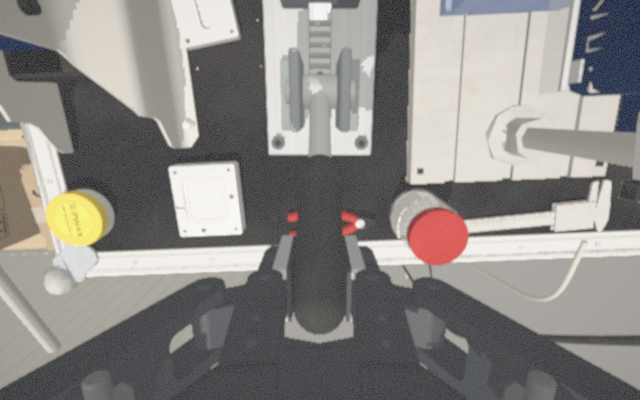

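```bash
python3 -m jog '[[0,-9,-10,0,10],[-1,-16,-18,0,10],[-1,-23,-27,0,10],[-1,-29,-36,0,10],[-2,-34,-46,0,10],[-2,-39,-60,0,10],[-2,-42,-74,0,10],[-2,-44,-87,0,10],[-2,-44,-97,0,10],[-2,-44,-99,0,10]]' 40
python3 - <<'E'
from h import *
S=cam("scene"); cv2.imwrite("pics/s18.png",cv2.resize(S["pixels"][180:270,270:370,::-1],(666,600),interpolation=cv2.INTER_CUBIC))
print(bot.read_state()["tool_pos"],bot.read_state()["wrist_force"])
E
```

```text
time: 25.85
tool_pos: [0.6048, -0.2289, 0.1473]
tcp_rot: [-1.19, 1.238, -1.247]
wrist_force: [-1.8, -6.8, 8.9]
width: 0.242
[ 0.60480357 -0.22877281  0.14725329] [-0.55886416 -8.45121971  7.57258351]
```

View pics/s18.png

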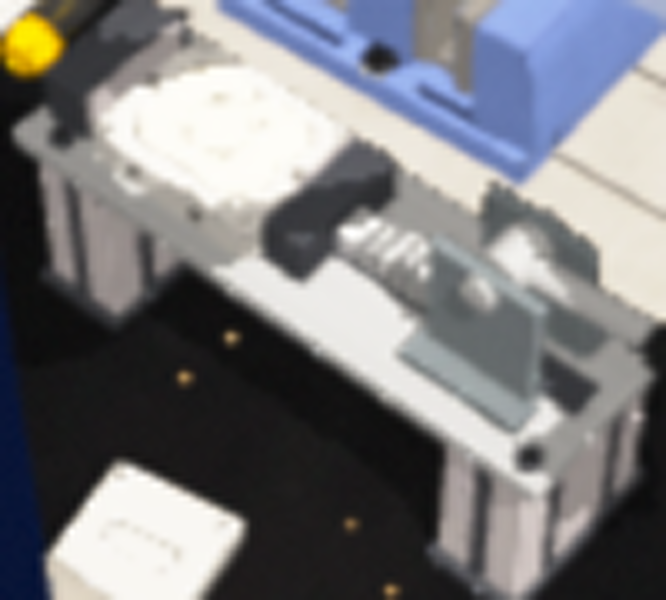

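```bash
python3 -m jog '[[0,0,-3,0,10],[0,0,-6,0,10],[0,0,-8,0,10],[0,0,-8,0,10],[0,0,-8,0,10],[0,0,-8,0,10],[0,0,-8,0,10],[0,0,-8,0,10],[0,0,-8,0,10],[0,0,-8,0,10]]' 40
python3 - <<'E'
from h import *
S=cam("scene"); cv2.imwrite("pics/s19.png",cv2.resize(S["pixels"][180:270,270:370,::-1],(666,600),interpolation=cv2.INTER_CUBIC))
c=cam("wrist"); cv2.imwrite("pics/w19.png",(255*(c["pixels"][:,:,::-1]/255.)**.6).astype(np.uint8))
E
```

```text
time: 27.15
tool_pos: [0.605, -0.2289, 0.1443]
tcp_rot: [-1.19, 1.237, -1.248]
wrist_force: [-9.6, -4.9, 26.7]
width: 0.249
```

View pics/s19.png

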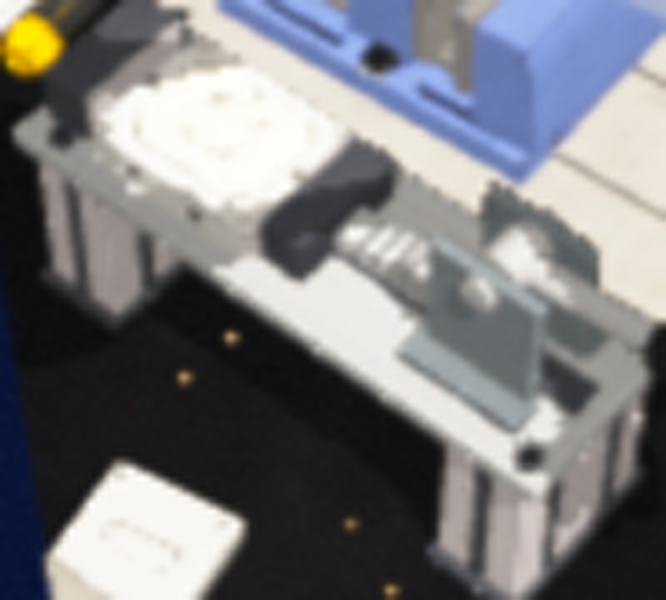

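View pics/w19.png

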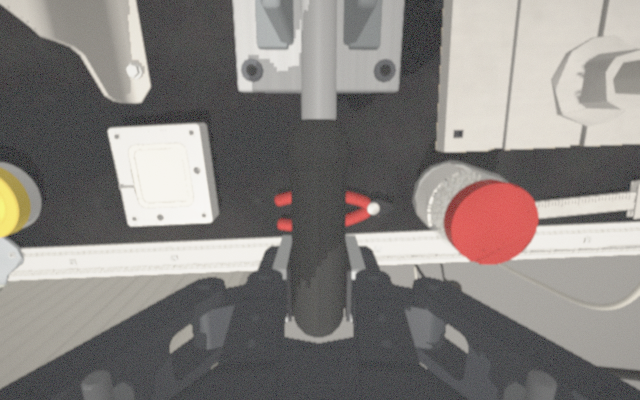

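```bash
python3 -m jog '[[0,0,12,0,10],[0,1,24,0,10],[0,3,35,0,10],[0,6,45,0,10],[0,10,55,0,10],[1,16,66,0,10],[1,23,77,0,10],[1,30,87,0,10],[2,38,97,0,10],[2,44,106,0,10]]' 40
python3 - <<'E'
from h import *
print(bot.read_state()["tool_pos"],bot.read_state()["wrist_force"])
c=cam("wrist"); cv2.imwrite("pics/w20.png",(255*(c["pixels"][:,:,::-1]/255.)**.6).astype(np.uint8))
E
```

```text
time: 28.5
tool_pos: [0.6063, -0.182, 0.234]
tcp_rot: [-1.192, 1.243, -1.241]
wrist_force: [26.4, -19.5, -54.4]
width: 0.243
[ 0.60629122 -0.1819852   0.23404172] [ 26.37585033 -19.46062596 -54.37505111]
```

View pics/w20.png

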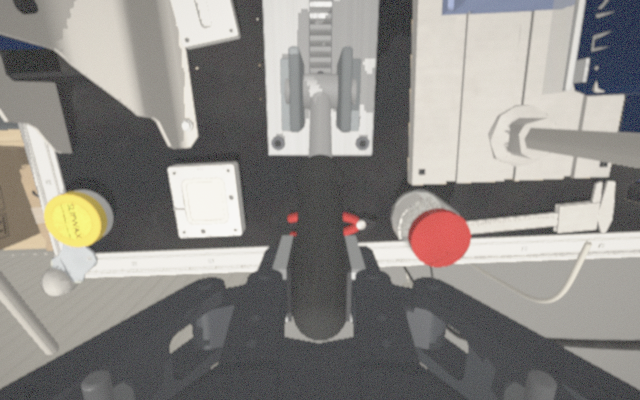

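```bash
python3 -m jog '[[0,-9,-15,0,10],[-1,-16,-25,0,10],[-1,-23,-36,0,10],[-1,-29,-47,0,10],[-2,-34,-57,0,10],[-2,-39,-68,0,10],[-2,-42,-79,0,10],[-2,-44,-90,0,10],[-2,-44,-98,0,10],[-2,-44,-102,0,10]]' 40
python3 - <<'E'
from h import *
S=cam("scene"); cv2.imwrite("pics/s21.png",cv2.resize(S["pixels"][180:270,270:370,::-1],(666,600),interpolation=cv2.INTER_CUBIC))
print(bot.read_state()["tool_pos"],bot.read_state()["wrist_force"])
c=cam("wrist"); cv2.imwrite("pics/w21.png",(255*(c["pixels"][:,:,::-1]/255.)**.6).astype(np.uint8))
E
```

```text
time: 29.8
tool_pos: [0.6049, -0.2265, 0.1451]
tcp_rot: [-1.187, 1.24, -1.244]
wrist_force: [-6.8, -0.8, 17.5]
width: 0.242
[ 0.60490864 -0.226495    0.14453564] [-3.11729828 -2.51110127 16.29499332]
```

View pics/s21.png

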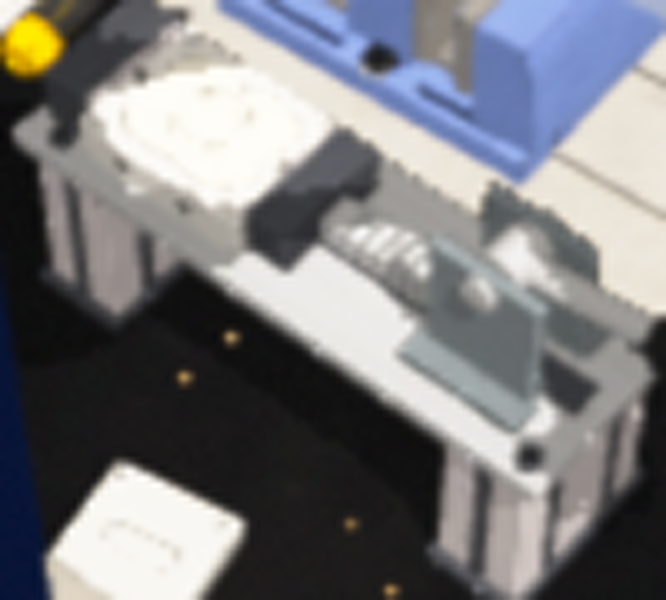

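View pics/w21.png

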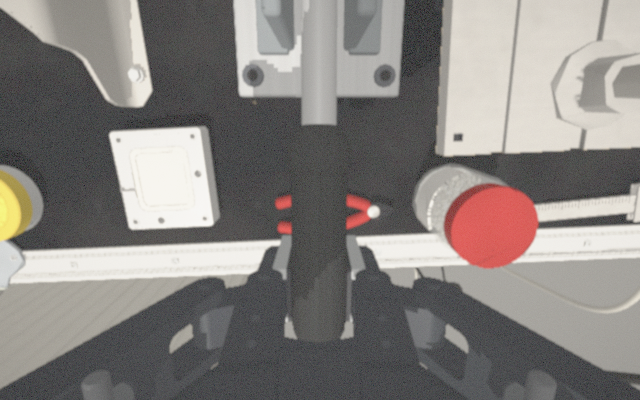

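```bash
python3 -m jog '[[0,0,-3,0,10],[0,0,-6,0,10],[0,0,-9,0,10],[0,0,-11,0,10],[0,0,-12,0,10],[0,0,-12,0,10],[0,0,-12,0,10],[0,0,-12,0,10],[0,0,-12,0,10],[0,0,-12,0,10]]' 50
python3 - <<'E'
from h import *
S=cam("scene"); cv2.imwrite("pics/s22.png",cv2.resize(S["pixels"][180:270,270:370,::-1],(666,600),interpolation=cv2.INTER_CUBIC))
cv2.imwrite("pics/s22b.png",cv2.resize(S["pixels"][180:280,330:450,::-1],(720,600),interpolation=cv2.INTER_CUBIC))
E
```

```text
time: 31.15
tool_pos: [0.6052, -0.2263, 0.1382]
tcp_rot: [-1.187, 1.239, -1.244]
wrist_force: [-13.9, 2.6, 39.3]
width: 0.242
```

View pics/s22.png

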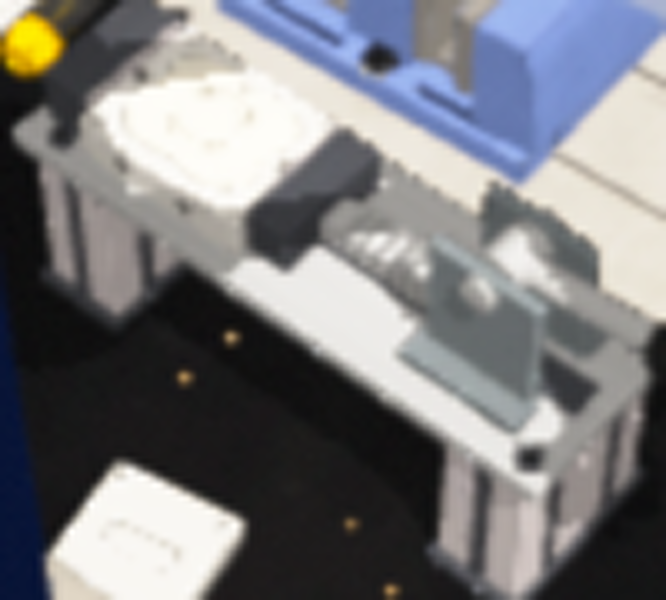

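View pics/s22b.png

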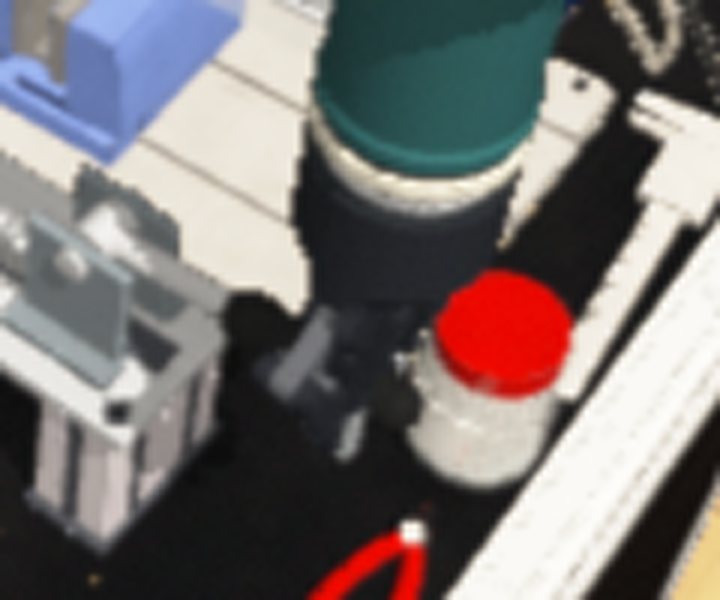

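```bash
python3 -m jog '[[0,1,18,0,10],[0,3,33,0,10],[0,6,47,0,10],[1,12,60,0,10],[1,20,74,0,10],[1,30,86,0,10],[2,40,96,0,10],[2,42,98,0,10],[2,42,98,0,45],[2,42,98,0,55]]' 40
python3 -m jog '[[0,0,0,0,60],[0,0,10,0,60],[0,0,40,0,60],[5,30,70,0,60],[8,80,75,0,60],[10,130,75,0,60],[12,170,75,0,60],[12,180,75,0,60],[12,180,75,0,60],[12,180,75,0,60]]' 40
python3 - <<'E'
from h import *
S=cam("scene"); cv2.imwrite("pics/s23.png",cv2.resize(S["pixels"][160:280,270:430,::-1],(800,600),interpolation=cv2.INTER_CUBIC))
c=cam("wrist"); cv2.imwrite("pics/w23.png",(255*(c["pixels"][:,:,::-1]/255.)**.6).astype(np.uint8))
E
```

```text
time: 32.45
tool_pos: [0.6048, -0.1829, 0.2255]
tcp_rot: [-1.189, 1.246, -1.238]
wrist_force: [-0.3, 0.5, 0.6]
width: 0.638
time: 33.7
tool_pos: [0.6183, -0.0052, 0.3023]
tcp_rot: [-1.187, 1.243, -1.244]
wrist_force: [0.7, 0.3, 0.6]
width: 0.699
```

View pics/s23.png

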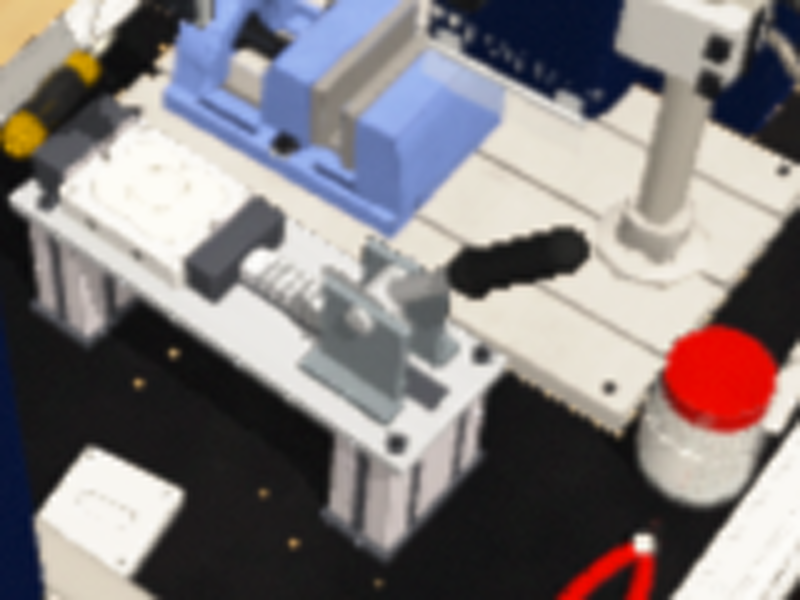

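View pics/w23.png

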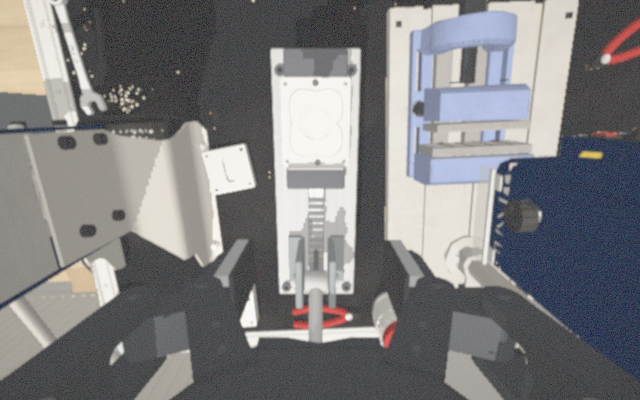

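Run:
```python
from h import *
W=cam("wrist"); a=W["pixels"][40:200,255:375,::-1]; cv2.imwrite("pics/w24.png",cv2.resize(a,(450,600),interpolation=cv2.INTER_CUBIC))
c=[617.3,50.3]
def L(y,z,x=0): return [(c[0]+x+.047*y)/1e3,(c[1]+.999*y-.047*x)/1e3,z/1e3]
for nm,y,z in [("fix face top",43.5,129),("mould far edge gripped",43.5,118.5),("mould near gripped",-43.5,118.5),("jaw j0",-88.5,129),("jaw j.038",-50.5,129),("jaw j45",-43.5,129),("jaw base",-50.5,110)]:
    u=proj(W,L(y,z)); print(nm,u.round(1),((u-[255,40])*3.75).round())
```

```text
fix face top [315.1  76.4] [225. 137.]
mould far edge gripped [315.2  77.7] [226. 141.]
mould near gripped [315.4 167. ] [227. 476.]
jaw j0 [315.4 211.4] [227. 643.]
jaw j.038 [315.3 175.5] [226. 508.]
jaw j45 [315.3 168.6] [226. 482.]
jaw base [315.5 172.2] [227. 496.]
```

View pics/w24.png

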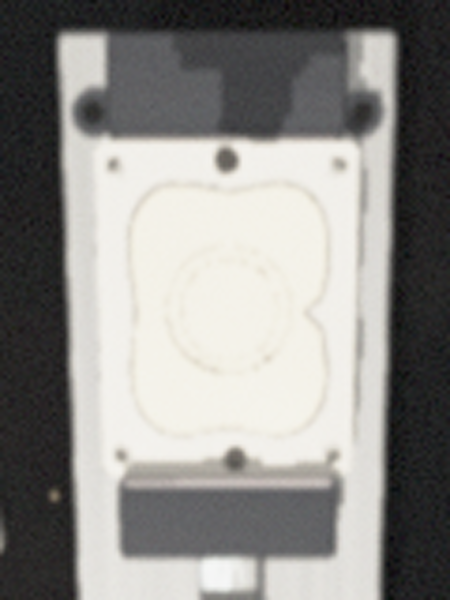

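```bash
python3 -m jog '[[-4,-40,20,0,55],[-8,-95,35,0,55],[-10,-145,35,0,55],[-12,-178,30,0,55],[-12,-178,0,0,55],[-12,-178,-30,0,55],[-12,-178,-55,0,55],[-12,-178,-61,0,55],[-12,-178,-61,0,55],[-12,-178,-61,0,10]]' 45
python3 -m jog '[[0,0,0,0,10],[0,0,0,0,10],[0,0,0,0,10],[0,0,0,0,10],[0,-4,-3,0,10],[0,-8,-7,0,10],[0,-12,-11,0,10],[-1,-15,-15,0,10],[-1,-19,-19,0,10],[-1,-19,-19,0,10]]' 45
python3 - <<'E'
from h import *
S=cam("scene"); cv2.imwrite("pics/s25.png",cv2.resize(S["pixels"][160:280,270:430,::-1],(800,600),interpolation=cv2.INTER_CUBIC))
print(bot.read_state()["wrist_force"])
E
```

```text
time: 35.1
tool_pos: [0.6071, -0.1825, 0.2428]
tcp_rot: [-1.186, 1.24, -1.244]
wrist_force: [0.3, -1.4, 0.4]
width: 0.449
time: 36.35
tool_pos: [0.6061, -0.2017, 0.2252]
tcp_rot: [-1.186, 1.239, -1.245]
wrist_force: [-3.7, -0.1, 11.8]
width: 0.241
[-4.11109458 -0.78904197 11.27365444]
```

View pics/s25.png

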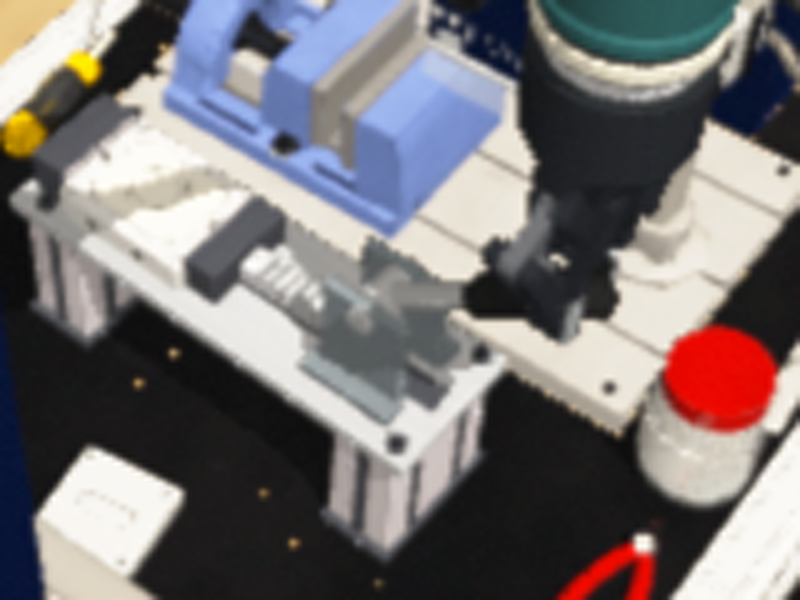

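```bash
python3 -m jog '[[0,-2,-3,0,10],[0,-4,-6,0,10],[0,-6,-9,0,10],[0,-8,-12,0,10],[0,-9,-15,0,10],[0,-9,-15,0,10],[0,-9,-15,0,10],[0,-9,-15,0,10],[0,-9,-15,0,10],[0,-9,-15,0,10]]' 45
python3 - <<'E'
from h import *
S=cam("scene"); cv2.imwrite("pics/s26.png",cv2.resize(S["pixels"][160:280,270:430,::-1],(800,600),interpolation=cv2.INTER_CUBIC))
print(bot.read_state()["wrist_force"])
E
```

```text
time: 37.65
tool_pos: [0.6057, -0.2117, 0.2128]
tcp_rot: [-1.187, 1.238, -1.247]
wrist_force: [-7.8, -1.9, 21.2]
width: 0.238
[-8.48062502 -2.18950898 20.80038401]
```

View pics/s26.png

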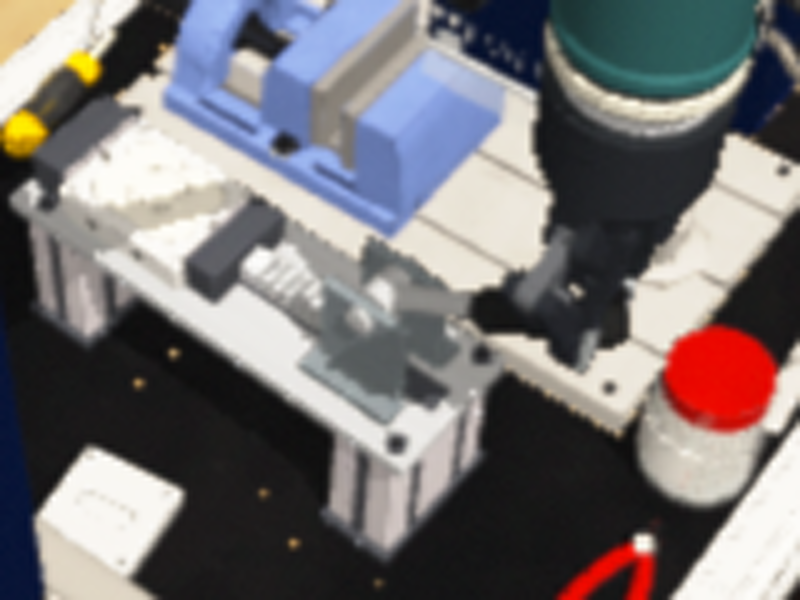

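```bash
python3 -m jog '[[0,-1,-3,0,10],[0,-2,-5,0,10],[0,-3,-7,0,10],[0,-4,-9,0,10],[0,-5,-11,0,10],[0,-5,-12,0,10],[0,-5,-12,0,10],[0,-5,-12,0,10],[0,-5,-12,0,10],[0,-5,-12,0,10]]' 60
python3 - <<'E'
from h import *
S=cam("scene"); cv2.imwrite("pics/s27.png",cv2.resize(S["pixels"][160:280,270:430,::-1],(800,600),interpolation=cv2.INTER_CUBIC))
print(bot.read_state()["wrist_force"])
E
```

```text
time: 38.95
tool_pos: [0.6055, -0.218, 0.2025]
tcp_rot: [-1.189, 1.237, -1.249]
wrist_force: [-12.0, -4.9, 26.0]
width: 0.235
[-12.93239529  -4.80524315  26.76990983]
```

View pics/s27.png

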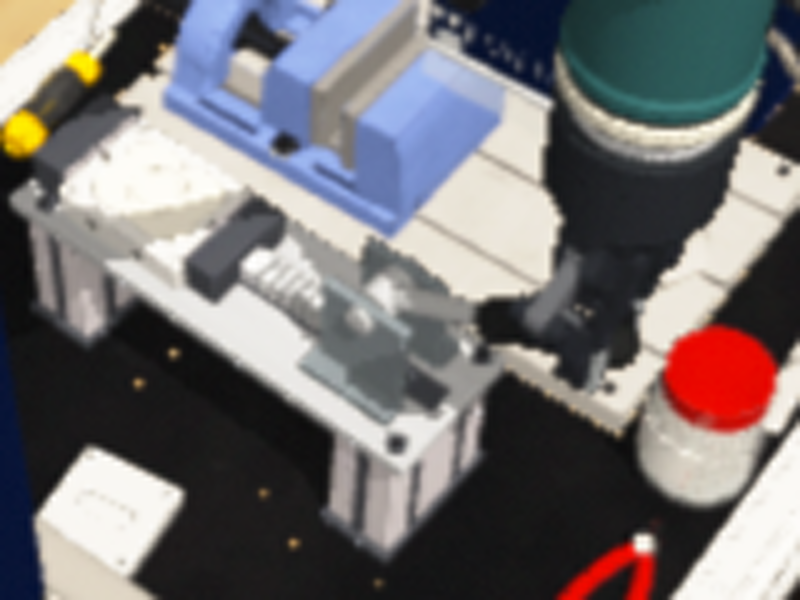

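```bash
python3 -m jog '[[0,-2,-4,0,10],[0,-3,-8,0,10],[0,-5,-12,0,10],[0,-6,-16,0,10],[0,-7,-20,0,10],[0,-8,-24,0,10],[0,-8,-24,0,10],[0,-8,-24,0,10],[0,-8,-24,0,10],[0,-8,-24,0,10]]' 60
python3 - <<'E'
from h import *
S=cam("scene"); cv2.imwrite("pics/s28.png",cv2.resize(S["pixels"][160:280,270:430,::-1],(800,600),interpolation=cv2.INTER_CUBIC))
print(bot.read_state()["wrist_force"])
c=cam("wrist"); cv2.imwrite("pics/w28.png",(255*(c["pixels"][:,:,::-1]/255.)**.6).astype(np.uint8))
E
```

```text
time: 40.25
tool_pos: [0.6051, -0.2271, 0.1754]
tcp_rot: [-1.191, 1.238, -1.249]
wrist_force: [-8.7, -8.4, 16.6]
width: 0.234
[-8.55080832 -9.4960676  16.09334143]
```

View pics/s28.png

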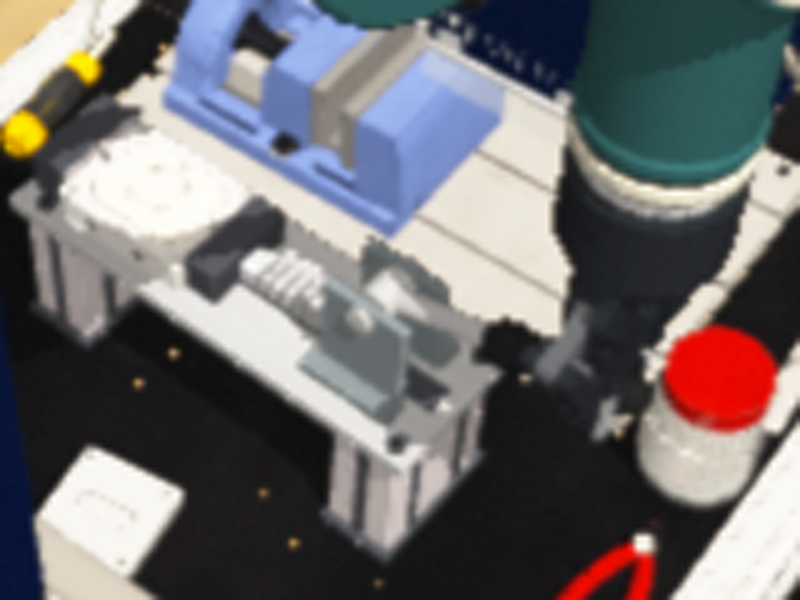

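View pics/w28.png

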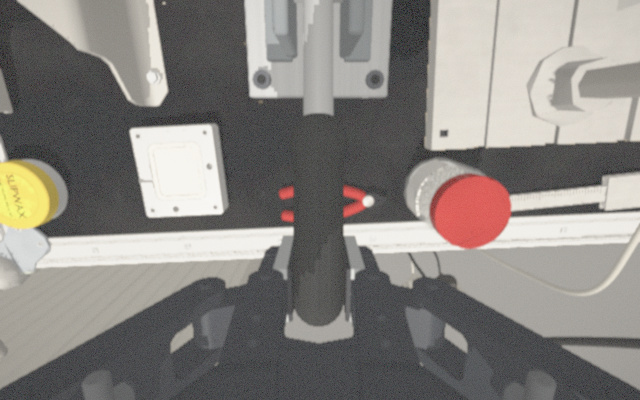

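```bash
python3 -m jog '[[0,-1,-5,0,10],[0,-2,-10,0,10],[0,-3,-15,0,10],[0,-3,-20,0,10],[0,-3,-25,0,10],[0,-3,-30,0,10],[0,-3,-33,0,10],[0,-3,-33,0,10],[0,-3,-33,0,10],[0,-3,-33,0,10]]' 60
python3 - <<'E'
from h import *
S=cam("scene"); cv2.imwrite("pics/s29.png",cv2.resize(S["pixels"][180:270,270:370,::-1],(666,600),interpolation=cv2.INTER_CUBIC))
E
```

```text
time: 41.6
tool_pos: [0.605, -0.23, 0.1462]
tcp_rot: [-1.192, 1.237, -1.248]
wrist_force: [-17.5, -5.2, 33.3]
width: 0.231
```

View pics/s29.png

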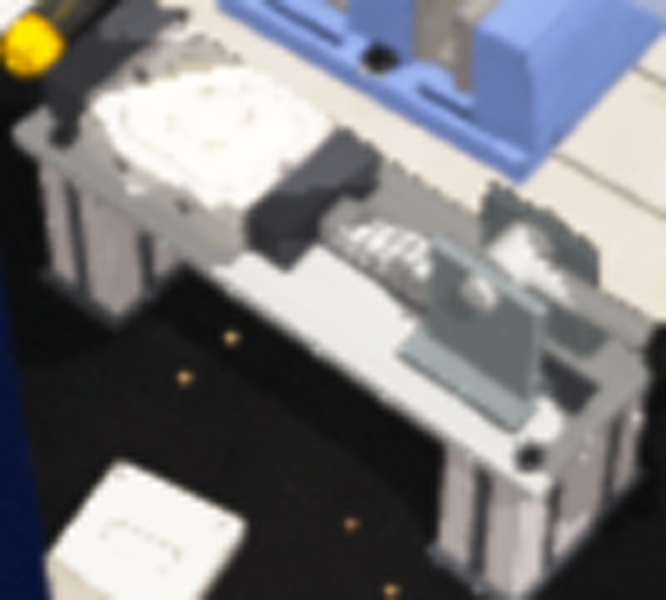

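```bash
python3 -m jog '[[0,1,18,0,10],[0,3,33,0,10],[0,6,47,0,10],[1,12,60,0,10],[1,20,74,0,10],[1,30,86,0,10],[1,40,94,0,10],[1,43,98,0,10],[1,43,98,0,45],[1,43,98,0,55]]' 45
python3 -m jog '[[0,0,0,0,60],[0,0,10,0,60],[0,0,35,0,60],[2,10,60,0,60],[5,60,70,0,60],[6,110,60,0,60],[6,125,45,0,60],[6,125,35,0,60],[6,125,35,0,60],[6,125,35,0,60]]' 45
python3 - <<'E'
from h import *
S=cam("scene"); cv2.imwrite("pics/s30.png",cv2.resize(S["pixels"][160:280,270:430,::-1],(800,600),interpolation=cv2.INTER_CUBIC))
W=cam("wrist"); cv2.imwrite("pics/w30.png",W["pixels"][:,:,::-1])
print(-W["R"].T@W["t"])
E
```

```text
time: 42.9
tool_pos: [0.6067, -0.1835, 0.2377]
tcp_rot: [-1.187, 1.241, -1.244]
wrist_force: [-0.9, 0.6, -0.4]
width: 0.639
time: 44.15
tool_pos: [0.6124, -0.0595, 0.2712]
tcp_rot: [-1.187, 1.243, -1.244]
wrist_force: [0.3, 0.1, 1.0]
width: 0.699
[0.6149231  0.00579761 0.41595727]
```

View pics/s30.png

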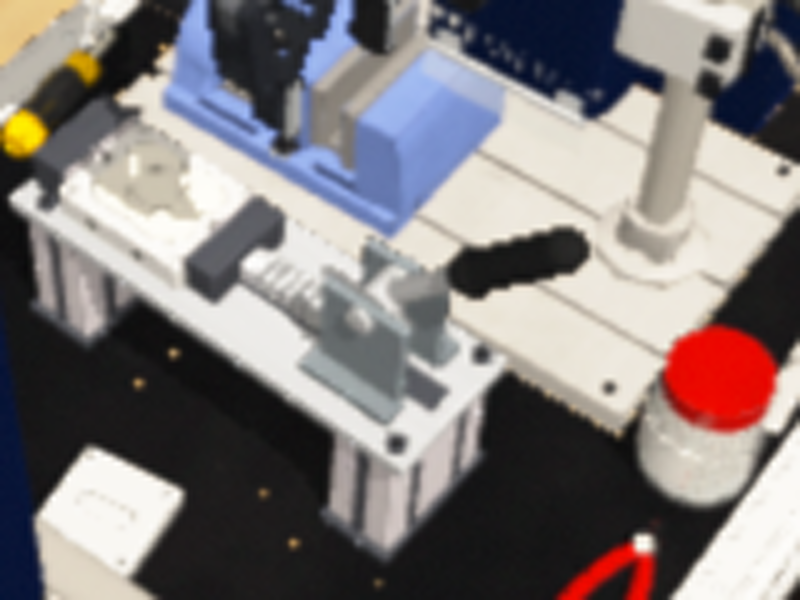

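View pics/w30.png

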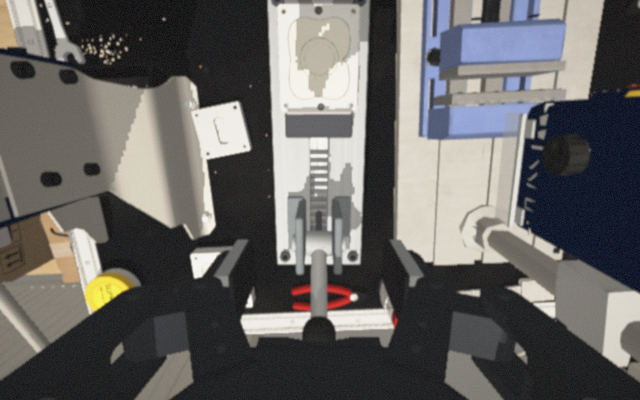

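Run:
```python
from h import *
W=cam("wrist"); a=W["pixels"][0:150,260:380,::-1]; cv2.imwrite("pics/w31.png",cv2.resize(a,(480,600),interpolation=cv2.INTER_CUBIC))
c=[617.3,50.3]
def L(y,z,x=0): return [(c[0]+x+.047*y)/1e3,(c[1]+.999*y-.047*x)/1e3,z/1e3]
for nm,y,z in [("fix face top",43.5,129),("mould far",43.5,118.5),("mould near gripped",-43.5,118.5),("jaw j40 top",-48.5,129),("jaw j45",-43.5,129),("j45 back",-43.5-14,129)]:
    u=proj(W,L(y,z)); print(nm,u.round(1),((u-[260,0])*4).round())
```

```text
fix face top [318.3   0. ] [233.   0.]
mould far [318.3   4.4] [233.  18.]
mould near gripped [318.3 112.9] [233. 452.]
jaw j40 top [318.3 118.8] [233. 475.]
jaw j45 [318.3 112.9] [233. 451.]
j45 back [318.3 129.3] [233. 517.]
```

View pics/w31.png

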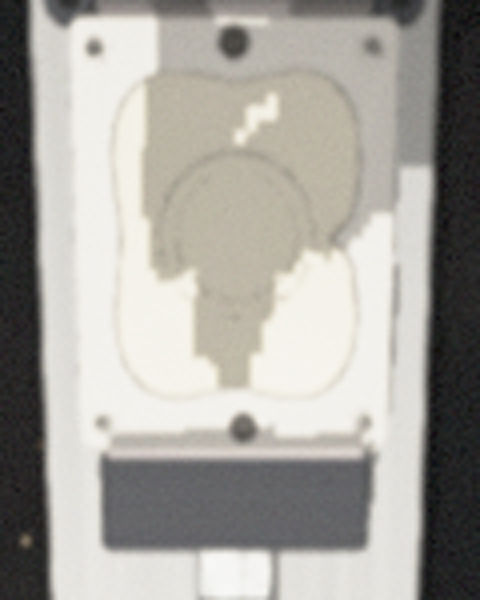

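Run:
```python
from h import *
S=cam("scene")["pixels"][:,:,::-1].astype(int); A=cv2.imread("pics/scene0.png").astype(int)
for nm,(x0,x1,y0,y1) in dict(plaque=(320,375,285,335),plate=(275,310,245,278),cutters=(374,402,262,300),jar=(396,428,222,264)).items():
    print(nm,np.abs(S[y0:y1,x0:x1]-A[y0:y1,x0:x1]).mean().round(2))
print(bot.read_state()["time"],bot.finish_job())
```

```text
plaque 3.74
plate 5.04
cutters 3.08
jar 6.42
the job is handed in; nothing more can be done
44.35 None
```

The clover mould half lies flat on the clamp bed, gripped between the jaws. The lever is up, and the job was handed in at 44.4 s.

**What I did:** I gripped the mould across its 69 mm width, set it down centred on the jaws about 6 mm short of the fixed jaw, and let go. I then held the lever's grip and gave it four full down-and-up strokes. On the third stroke the jaw met the mould and pushed it against the fixed jaw. The fourth stroke did not move the jaw any further.

**Last checks:**
- **Mould:** the wrist picture shows it against both jaw faces, within about 2 mm of where the gripped position should be. It is centred sideways to about 1 mm.
- **Lever and robot:** the lever is back up in the scene picture. The gripper is clear, with about 1 N on the wrist.
- **Other things:** the plaque mould half, plate, side cutters and jar look unmoved. Image differences from the start picture are small.

**Disagreements:**
- **Fingertip position:** the tips reached about 20 mm less far ahead of the TCP than stated. My first closing passed over the mould without touching it, so I opened and gripped it lower.
- **Fourth stroke:** I expected the lever to lock part way down. It rose to about 26 N and then went all the way to the bottom with the jaw still. The grip may have slipped along the lever, or the lever may yield there. That the mould is tight rests on the pictures and the jaw not moving.
- **Pull on the lever:** I pulled up harder than needed at the lever's top stop. The wrist read −54 N vertically, about 64 N in all, under the 120 N limit.

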